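# Clear the carving stand and clamp a tile to it

## Task

Lift the canister by its arch handle off the carving stand and set it down upright, wholly on the round cork mat. Then stand the terracotta tile on the stand, on its long edge and flat against the inner face of the upright steel plate, centred along it; last, squeeze the spring clamp open, take it off its rack and let it close over the middle of the tile's top edge, so that one jaw presses the tile and the other the back of the plate. Keep the canister and the tile upright, do not drop them, and leave the other things on the bench alone.

Things in the scene. Friction and masses are not known exactly. Their poses are not given: they have to be found in the camera images.
- stand: Fixed carving stand; origin on the bench under its centre. Wooden platform 170 x 170 mm, top 50 mm above the bench. Near its -y edge a steel plate stands upright along x: x -70 to 70, y -63 to -57 mm (6 thick), 62 mm above the platform. Its back (-y) is free between two 6 mm gussets at x = +-60 mm, 40 mm high above the platform. The tile belongs against its inner face, y = -57 mm.
- mat: Fixed round cork mat, 170 mm across, 6 mm thick, flat on the bench. Origin under its centre, on the bench.
- can_center (a point): Lidded aluminium canister on the stand's platform, 110 mm across, 85 mm high, 137 mm with its arch handle. The point is on its axis, half-way up (68.5 mm above its underside). The handle's level wooden grip bar runs along its own x: 100 long, 16 wide (y), 14 mm high, its centre 61.5 mm above this point, 38 mm of free space under it; uprights at x = +-47 mm.
- can: The same canister: origin at the centre of its underside, axes as above. About 0.45 kg (0.3 to 0.65).
- tile_center (a point): Terracotta tile standing loose on its long edge on the bench: 130 mm long (own x), 22 mm thick (own y), 100 mm high (z), about 0.52 kg (varies). The point is its centre, 50 mm above its lower edge. Front and back are alike.
- tile: The same tile: origin at the centre of its lower edge, axes as above.
- rack: Fixed clamp rack: wooden foot 160 x 100 x 12 mm with an upright wooden rail along its own x, 20 mm thick, 130 mm long, its top 92 mm above the bench. Origin on the bench under its centre. The clamp starts clipped over the rail's top edge, jaws down.
- clamp_pivot (a point): Spring clamp, hanging jaws down on the rack's rail. The point is the middle of its pivot pin (18 mm thick, along its own x; it rests on the edge clipped over, 9 mm below the point). It opens along y. Two black handle bars, 34 mm long (x), 12 thick, are 60 mm above the pivot, 64 mm over their outsides when parked. Rubber jaw tips, 26 mm long (x), are 66 mm below; lowest point 71 mm below.
- clamp: The same clamp with both levers, 140 g: origin and axes as for its pivot. This frame is fixed to the -y lever, so it leans by half the opening angle about x when the clamp is opened evenly.
- clamp_jaw (a joint): Angle between the clamp's levers, rad: 0 parked (20 mm between jaw tips), 0.12 on tile and plate (28 mm), stop at 0.33 (42 mm; handle bars then about 44 mm over their outsides). Squeezing the handles together opens the jaws against a spring, 7 N at first, 11 N at the stop; on 28 mm the tips press with about 7 N.
- offcut: Bystander: piece of brick 70 x 50 x 45 mm. Origin under its centre. Leave alone.
- brick: Bystander: brick 200 x 100 x 60 mm. Origin under its centre. Leave alone.
- brush: Bystander: brush 190 mm long lying flat, along its x. Leave alone.
- mallet: Bystander: hammer 200 mm long lying flat, along its x. Leave alone.
There are look-alikes about, which are no part of the job. There is more than one size of the tile; the job needs the smaller.

How it is judged:
By the outcome, as a careful person would: the job done as asked, in the order asked, and still so for the second after the job is handed in, with the robot touching nothing.
It also fails if it takes over 72 s, if anything falls off the work surface, if the arm or the gripper's body presses on something with over 40 N, if the wrist force passes 120 N, or if a joint passes its speed limit or range.

## Robot

A 6-joint arm with a two-finger parallel gripper is mounted at the origin on the work surface. World frame = base frame: x ahead of the robot, y to its left, z up, the work surface at z = 0. Lengths are in mm, angles in rad, forces in N, time in s.
With the tool pointing down it reaches from about 300 to 775 mm from the base axis. Payload 14.6 kg.
Tool frame: the origin (TCP) lies between the finger pads; the fingertips stand 11 mm ahead of it and the grasp point (between the pads) lies 8 mm behind it; z points along the fingers, y is the direction in which the jaws open and shut (so a half turn about z gives the same grasp; the last joint's range is limited). The gripper opens to 94 mm and grips with 3 to 60 N. Pads are 16 mm wide; open, the fingers measure 119 mm over their backs; the gripper's body (75 mm by 177 mm) begins 78 mm behind the grasp point.
Start: joints at [-1.305, 0.3, 1.521, -0, 1.321, -0.067], TCP at [179.673, -519.814, 216.446] pointing down, gripper open.
Joint ranges: [-3.03, 3.03], [-0.79, 2.21], [0.23, 2.52], [-1.04, 4.18], [0, 3.07], [-2.55, 2.55]. Speed limits (rad/s): [2.22, 2.22, 2.57, 3.14, 3.14, 3.14].

## Interface

Orientations are given as [roll, pitch, yaw] about the fixed x, y, z axes, in that order (R = Rz(yaw) Ry(pitch) Rx(roll)).
In Python, from cell import * gives the robot as it stands.
- The arm moves only by the tool arm_command, never from a script. Its argument "deltas" is a list of rows, each an object with "xyz": the shift along the world's x, y, z in m, a list of three; "turn": the turn, a rotation vector about the world's x, y, z in rad, a list of three. A call has 1 to 12 rows; each row shifts and turns the commanded pose from where the row before left it; what a row does not reach is not made up. A row lasts 1/8 s, in which the tool goes at most 62.5 mm and 10.7 degrees, less where a joint would pass 70% of its speed; a pose out of reach is approached as far as the arm can. A call with a gripper value outside its range is refused whole. "gripper" is the closure, from 0 (fully open) to 1 (shut), set as the call begins (left out, the last holds). The fingers move at their own pace and stop on an object; "force" is the grip in N (left out, the last holds). Time passes only in rows, so rows that do not move let the fingers close. It gives the time, the measured TCP pose, the force and the opening at its end, in the units of the state.
- read_state(): the state, without advancing time (a new reading comes with each control period).
- camera(name): name is "scene" or "top"; returns a dict with "color" (420x560x3 uint8, red, green, blue), "fx", "fy", "cx", "cy" (pixels), "rvec" (rotation vector, rad) and "tvec" (3), from world to camera coordinates, as OpenCV has them. Camera axes: x right, y down, z forward; pixel columns grow to the right and rows downward; lengths in mm; the calibration is good to about 2 mm. A picture is of the moment at which its call begins. There is no depth.
- sign_off(): hands the job in, once; it reports no verdict.
The state is a dict: "clock": time; "joints": joint angles; "qd": joint speeds; "effort": joint torques, N m; "eef_pos": TCP position; "eef_rot": TCP orientation; "wrist_force": force on the tool from outside, world axes, zero at the start; "moment": the same for the moment, N m; "finger_gap": finger opening in mm.
Only numpy, scipy, OpenCV 4.12 (cv2) and the standard library are available. Lean on these libraries where they do the work, as an engineer would, in place of code of your own. Each camera call takes 0.05 s, during which the arm holds its last target.

## Working session

There is one attempt and no reset: what is moved stays moved. The work goes in short steps, Python scripts to look and compute and a tool call to move; the robot and the scene stay as the last step left them, time stands still between calls to the robot, and variables do not carry over. Pictures are saved under pics/ and viewed, and the job is handed in when it is done.

Besides the shell and the picture viewer there is one more tool, called after "Emit:" by a JSON object that holds its "op" and its "data". arm_command: Moves the arm, as the interface text tells. Its arguments: {"type":"object","properties":{"deltas":{"type":"array","items":{"type":"object","properties":{"xyz":{"type":"array","items":{"type":"number"}},"turn":{"type":"array","items":{"type":"number"}}}}},"gripper":{"type":"number"},"force":{"type":"number"}},"required":["deltas"]}

```bash
mkdir -p pics; ls; cat > h.py <<'E'
from cell import *
import numpy as np, cv2
def save(n,tag):
    c=camera(n); cv2.imwrite(f"pics/{tag}_{n}.png",c["color"][:,:,::-1]); np.save(f"pics/{tag}_{n}.npy",c,allow_pickle=True); return c
def load(n,tag): return np.load(f"pics/{tag}_{n}.npy",allow_pickle=True).item()
def KRt(c):
    K=np.array([[c["fx"],0,c["cx"]],[0,c["fy"],c["cy"]],[0,0,1.]]);R=cv2.Rodrigues(np.array(c["rvec"],float))[0];return K,R,np.array(c["tvec"],float).ravel()
def ray(c,u,v):
    K,R,t=KRt(c); d=R.T@np.linalg.solve(K,[u,v,1.]); return -R.T@t,d/np.linalg.norm(d)
def onz(c,u,v,z):
    o,d=ray(c,u,v); return o+d*(z-o[2])/d[2]
def proj(c,P):
    K,R,t=KRt(c); p=(R@np.atleast_2d(P).T).T+t; p=p@K.T; return p[:,:2]/p[:,2:]
def tri(c1,p1,c2,p2):
    o1,d1=ray(c1,*p1);o2,d2=ray(c2,*p2)
    s=np.linalg.lstsq(np.c_[d1,-d2],o2-o1,rcond=None)[0]
    a=o1+s[0]*d1;b=o2+s[1]*d2
    return (a+b)/2,np.linalg.norm(a-b)
E
python3 - <<'E'
from h import *
for n in("scene","top"):
    c=save(n,"a"); o,d=ray(c,280,210); print(n,c["fx"],o.round(),d.round(3))
print(read_state())
E
```

```text
pics
scene 447.4002485906588 [1071.   70.  959.] [-0.542 -0.056 -0.838]
top 397.10900993273094 [ 457.  -11. 1177.] [ 0.086  0.012 -0.996]
{'clock': 0.1, 'joints': array([-1.30462059e+00,  3.00424224e-01,  1.52151846e+00, -1.05676017e-05,
        1.32070825e+00, -6.66015710e-02]), 'qd': array([ 0.0003366 , -0.00040822, -0.00232582, -0.00093058,  0.00122586,
       -0.0011397 ]), 'effort': array([ 2.65838908e-04, -5.32646334e+01, -3.53284836e+01,  7.09366193e-02,
        2.34607706e-02, -8.70462350e-05]), 'eef_pos': array([ 179.60215638, -519.60905004,  215.93852751]), 'eef_rot': array([-3.14053604e+00, -6.02176748e-05,  3.32779892e-01]), 'wrist_force': array([ 0.30538157, -0.05453004,  0.36434788]), 'moment': array([ 0.00955274, -0.01942442,  0.05027891]), 'finger_gap': 93.90868295288463}
```

View pics/a_scene.png

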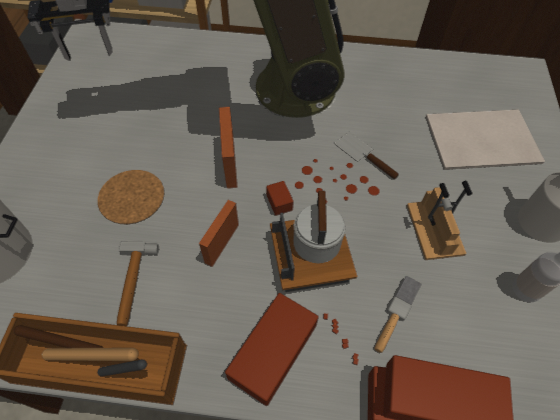

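View pics/a_top.png

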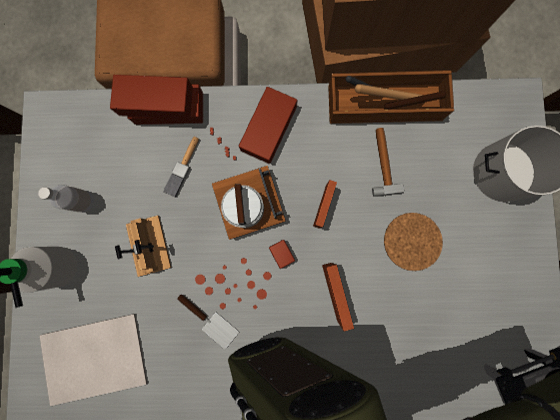

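Scene view: the stand with the canister is at scene (320,235) and top (245,203). The mat is at scene (131,195) and top (413,241). The rack with the clamp is at scene (437,220) and top (147,246).

Tile candidates are the one at scene (220,233) / top (326,204) and the longer one at scene (228,148) / top (338,296). The first looks smaller. I'll check it in crops.

```bash
python3 - <<'E'
from h import *
def crop(n,x0,y0,w,h,s):
    im=cv2.imread(f"pics/a_{n}.png")[y0:y0+h,x0:x0+w]; return cv2.resize(im,None,fx=s,fy=s,interpolation=cv2.INTER_CUBIC)
a=crop("scene",190,90,180,210,3.5);cv2.imwrite("pics/c1.png",a[:600*2][:735]if 0 else cv2.resize(a,None,fx=.8,fy=.8))
cv2.imwrite("pics/c2.png",crop("top",200,150,190,150,4))
r=crop("scene",395,170,80,95,5);t=crop("top",105,205,75,80,5)
H=max(r.shape[0],t.shape[0]);f=lambda x:np.pad(x,((0,H-x.shape[0]),(0,0),(0,0)))
cv2.imwrite("pics/c3.png",np.hstack([f(r),f(t)]))
E
```

```text
(no output)
```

View pics/c1.png

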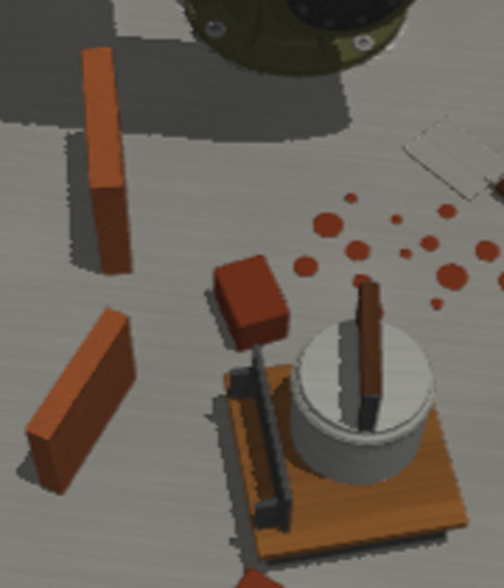

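View pics/c2.png

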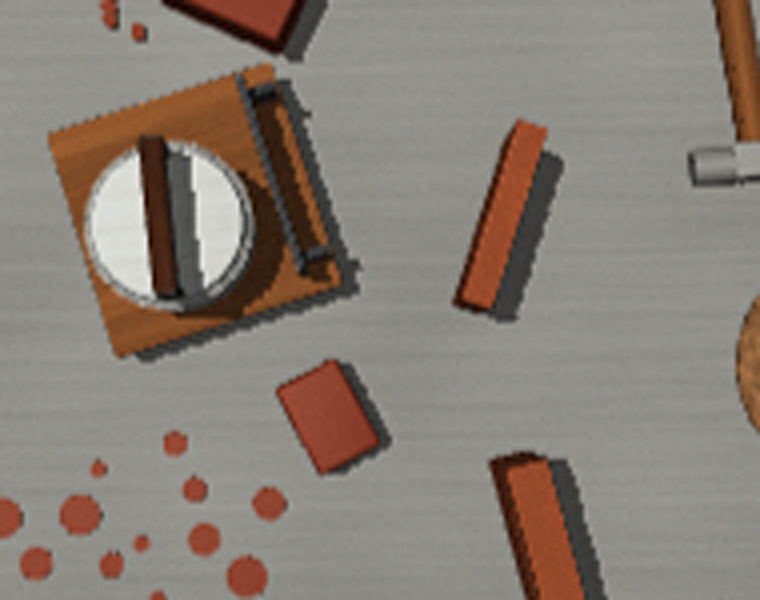

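View pics/c3.png

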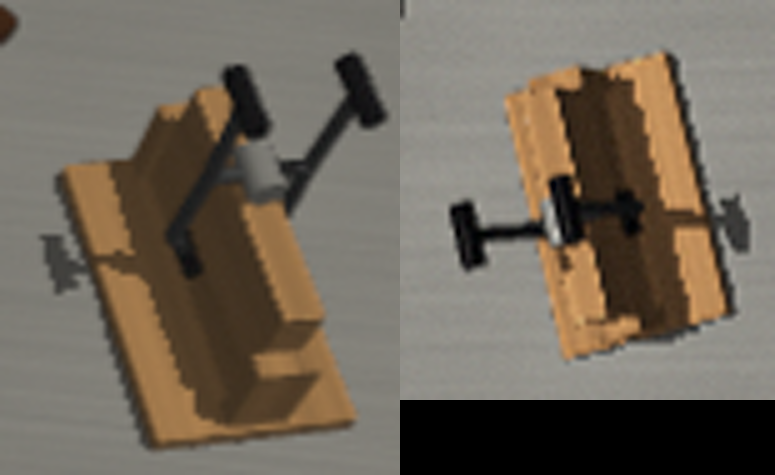

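The smaller tile is the one at scene (220,233) / top (326,204), and its top face looks clearly shorter. Canister handle bar: top about (240,204). Clamp handle bars: top about (119,252) and (138,246). Next I'll measure these.

```bash
cat > m.py <<'E'
from h import *
def mask_poly(tag,n,box,lo,hi,show=None):
    im=cv2.imread(f"pics/{tag}_{n}.png"); x0,y0,x1,y1=box
    hsv=cv2.cvtColor(im,cv2.COLOR_BGR2HSV)[y0:y1,x0:x1]
    m=cv2.inRange(hsv,np.array(lo),np.array(hi))
    cs=cv2.findContours(m,cv2.RETR_EXTERNAL,cv2.CHAIN_APPROX_NONE)[0]
    c=max(cs,key=cv2.contourArea)
    return c.reshape(-1,2)+[x0,y0],m
E
python3 - <<'E'
from m import *
S=load("scene","a");T=load("top","a")
im=cv2.imread("pics/a_top.png");hs=cv2.cvtColor(im,cv2.COLOR_BGR2HSV)
print("tile top hsv",hs[204,326],"side",hs[212,317],"bar",hs[204,239],"mat",hs[241,413])
im2=cv2.imread("pics/a_scene.png");h2=cv2.cvtColor(im2,cv2.COLOR_BGR2HSV)
print("scene tile top",h2[225,218],"side",h2[240,225],"bar",h2[212,322],h2[236,321],"mat",h2[195,131])
# pick-based triangulation
t=lambda u,v:(200+u/4-.375,150+v/4-.375)
s=lambda u,v:(190+u/2.8-.32,90+v/2.8-.32)
for nm,a,b in [("bar far? x+",(152,137),(371,393)),("bar x-",(168,297),(370,283)),
 ("tileA",(518,121),(28,430)),("tileB",(547,130),(28,430)),
 ("tile +x L",(518,121),(50,438)),("tile +x R",(547,130),(28,430)),("tile -x R",(488,312),(107,309)),("tile -x L",(460,303),(130,320)),
 ("big top +x?",(505,462),(128,187)),
 ("plat a",(48,134),(466,523)),("plat b",(272,65),(265,558)),
 ("plate end +x",(241,73),(290,487)),("plate end -x",(305,272),(257,348))]:
    p,e=tri(T,t(*a),S,s(*b)); print(nm,p.round(1),round(e,1))
for n,c,z in (("top",T,6),("scene",S,6)):
    b=(380,205,450,275) if n=="top" else (90,160,175,230)
    k,m=mask_poly("a",n,b,(5,70,60),(25,255,255))
    # fit circle to world pts
    P=np.array([onz(c,u,v,z)[:2] for u,v in k])
    A=np.c_[P,np.ones(len(P))];x=np.linalg.lstsq(A,(P**2).sum(1),rcond=None)[0];print("mat",n,x[:2]/2,np.sqrt(x[2]+(x[:2]**2).sum()/4))
E
```

```text
tile top hsv [  9 184 155] side [ 10  61 100] bar [  9 174  72] mat [ 14 148 152]
scene tile top [ 10 179 137] side [  9 169  77] bar [ 11 162  71] [90  8 33] mat [ 15 144 133]
bar far? x+ [610.5 107.1 190.2] 2.3
bar x- [509.9  99.2 183.6] 3.7
tileA [ 629.9 -139.8  114. ] 14.1
tileB [ 623.6 -152.3   99.8] 3.5
tile +x L [ 629.8 -132.8  102.7] 2.8
tile +x R [ 623.6 -152.3   99.8] 3.5
tile -x R [ 500.6 -110.7   96. ] 0.5
tile -x L [507.1 -91.3  92.8] 1.2
big top +x? [ 401.4 -111.4  135.3] 7.2
plat a [636.1 197.9  49.9] 0.6
plat b [683.7  39.6  44.8] 7.8
plate end +x [661.9  55.4 129.8] 4.7
plate end -x [529.2  15.5 105.1] 5.0
mat top [ 460.01951249 -382.94212686] 83.40613972735076
mat scene [ 459.0760698  -381.67207189] 83.74395952835235
```

```bash
python3 - <<'E'
from m import *
S=load("scene","a");T=load("top","a")
t=lambda u,v:(200+u/4-.375,150+v/4-.375)
s=lambda u,v:(190+u/2.8-.32,90+v/2.8-.32)
print("bar ctr tri",tri(T,t(160,217),S,s(370.5,338)))
for z in(187,):
  for p in[(152,137),(168,297),(160,217)]: print(onz(T,*t(*p),z).round(1))
  for p in[(371,393),(370,283),(370.5,338)]: print('s',onz(S,*s(*p),z).round(1))
# tile top mask
for n,c,b in(("top",T,(310,175,342,235)),("scene",S,(198,198,242,268))):
    k,m=mask_poly("a",n,b,(4,120,110),(16,255,255))
    P=np.array([onz(c,u,v,100)[:2] for u,v in k],np.float32)
    r=cv2.minAreaRect(P);bx=cv2.boxPoints(r);e=max([bx[1]-bx[0],bx[2]-bx[1]],key=np.linalg.norm);M=cv2.moments(m,True)
    print(n,"tile",r,"ang",np.arctan2(e[1],e[0]),"cent",onz(c,b[0]+M["m10"]/M["m00"],b[1]+M["m01"]/M["m00"],100))
# platform top corners
for p in[(48,134),(272,65),(342,290),(118,357)]: print("plat top",onz(T,*t(*p),50).round(1))
for p in[(225,377),(466,523),(265,558)]: print("plat scene",onz(S,*s(*p),50).round(1))
# clamp
ct=lambda u,v:(105+(u-400)/5-.4,205+v/5-.4)
cs=lambda u,v:(395+u/5-.4,170+v/5-.4)
for nm,a,b in[("h left",(467,236),(360,90)),("h right",(564,210),(246,102)),("pivot",(552,222),(262,172))]:
    print(nm,tri(T,ct(*a),S,cs(*b)))
for p in[(507,97),(668,52),(732,315),(570,358)]: print("rack top z12",onz(T,*ct(*p),12).round(1))
for p in[(62,172),(152,446),(354,424)]: print("rack scene z12",onz(S,*cs(*p),12).round(1))
E
```

```text
bar ctr tri (array([560.31650651, 103.36432107, 184.68453894]), np.float64(3.0074722502327624))
[611.1 106.3 187. ]
[509.9  96.9 187. ]
[560.2 101.6 187. ]
s [608.4 108.4 187. ]
s [512.1 100.9 187. ]
s [561.6 104.8 187. ]
top tile ((567.2164916992188, -123.5089340209961), (20.72002601623535, 127.71800231933594), 71.13429260253906) ang -0.3292688 cent [ 567.15384451 -123.44058253  100.        ]
scene tile ((565.9848022460938, -122.05821990966797), (20.79319953918457, 127.89973449707031), 70.97561645507812) ang -0.3320382 cent [ 568.4101148  -123.02613954  100.        ]
plat top [636.1 197.6  50. ]
plat top [683.1  35.5  50. ]
plat top [519.9 -11.8  50. ]
plat top [475.4 147.7  50. ]
plat scene [526.3  -8.9  50. ]
plat scene [636.1 198.2  50. ]
plat scene [685.5  43.6  50. ]
h left (array([445.66093773, 417.25762603, 162.96596125]), np.float64(1.3539295270094325))
h right (array([458.00017449, 367.45670014, 162.21030006]), np.float64(0.5450628862277359))
pivot (array([451.7139556 , 394.92716746, 103.02822311]), np.float64(1.34176670929854))
rack top z12 [525.1 458.5  12. ]
rack top z12 [550.  363.2  12. ]
rack top z12 [395.6 323.3  12. ]
rack top z12 [372.4 417.9  12. ]
rack scene z12 [399.1 326.8  12. ]
rack scene z12 [551.7 364.4  12. ]
rack scene z12 [527.7 460.9  12. ]
```

Emit:
{"op": "arm_command", "data": {"deltas": [{"xyz":[0.02,0.03,0.02],"turn":[0,0,-0.05]},{"xyz":[0.03,0.05,0.03],"turn":[0,0,-0.1]},{"xyz":[0.03,0.05,0],"turn":[0,0,-0.1]},{"xyz":[0.03,0.05,0],"turn":[0,0,0]},{"xyz":[0.03,0.05,0]},{"xyz":[0.03,0.05,0]},{"xyz":[0.03,0.05,0]},{"xyz":[0.03,0.05,0]},{"xyz":[0.03,0.05,0]},{"xyz":[0.03,0.05,0]},{"xyz":[0.03,0.05,0]},{"xyz":[0.03,0.05,0]}], "gripper": 0}}

```text
validation failed for argument at $.de...
```

Emit:
{"op": "arm_command", "data": {"deltas": [{"xyz":[0.02,0.03,0.02],"turn":[0,0,-0.05]},{"xyz":[0.03,0.05,0.03],"turn":[0,0,-0.1]},{"xyz":[0.03,0.05,0.0],"turn":[0,0,-0.1]},{"xyz":[0.03,0.05,0.0],"turn":[0,0,0]},{"xyz":[0.03,0.05,0.0],"turn":[0,0,0]},{"xyz":[0.03,0.05,0.0],"turn":[0,0,0]},{"xyz":[0.03,0.05,0.0],"turn":[0,0,0]},{"xyz":[0.03,0.05,0.0],"turn":[0,0,0]},{"xyz":[0.03,0.05,0.0],"turn":[0,0,0]},{"xyz":[0.03,0.05,0.0],"turn":[0,0,0]},{"xyz":[0.03,0.05,0.0],"turn":[0,0,0]},{"xyz":[0.03,0.05,0.0],"turn":[0,0,0]}]}}

```text
clock: 1.6
eef_pos: [528.9, 59.7, 264.8]
eef_rot: [3.142, 0.0, 0.083]
wrist_force: [-0.2, -1.2, 0.3]
finger_gap: 94.0
```

Emit:
{"op": "arm_command", "data": {"deltas": [{"xyz":[0.016,0.022,0.0],"turn":[0,0,0]},{"xyz":[0.0155,0.0215,0.0],"turn":[0,0,0]},{"xyz":[0,0,-0.03],"turn":[0,0,0]},{"xyz":[0,0,-0.03],"turn":[0,0,0]},{"xyz":[0,0,-0.02],"turn":[0,0,0]},{"xyz":[0,0,-0.012],"turn":[0,0,0]},{"xyz":[0,0,0],"turn":[0,0,0]}]}}

```text
clock: 2.48
eef_pos: [559.5, 101.3, 172.6]
eef_rot: [3.142, 0.001, 0.083]
wrist_force: [0.4, 0.2, -0.8]
finger_gap: 94.0
```

```bash
python3 - <<'E'
from h import *
S=save("scene","b");T=save("top","b")
im=cv2.imread("pics/b_scene.png")[140:300,240:400];t=cv2.imread("pics/b_top.png")[130:290,170:330]
cv2.imwrite("pics/b2.png",cv2.resize(np.hstack([im,t]),None,fx=2.5,fy=2.5,interpolation=cv2.INTER_CUBIC))
E
```

```text
(no output)
```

View pics/b2.png

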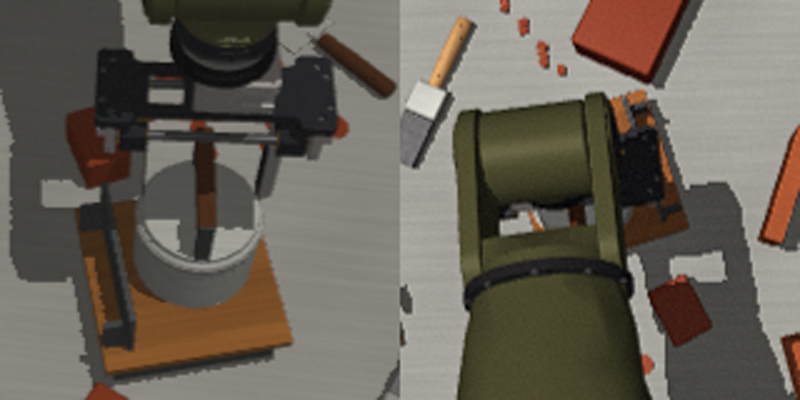

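The bar stands between the open fingers, at about (205,190) in the crop. Closing.

Emit:
{"op": "arm_command", "data": {"deltas": [{"xyz":[0,0,0],"turn":[0,0,0]},{"xyz":[0,0,0],"turn":[0,0,0]},{"xyz":[0,0,0],"turn":[0,0,0]},{"xyz":[0,0,0],"turn":[0,0,0]},{"xyz":[0,0,0],"turn":[0,0,0]},{"xyz":[0,0,0],"turn":[0,0,0]},{"xyz":[0,0,0],"turn":[0,0,0]},{"xyz":[0,0,0],"turn":[0,0,0]}], "gripper": 1, "force": 30}}

```text
clock: 3.58
eef_pos: [559.8, 101.5, 173.2]
eef_rot: [-3.141, -0.0, 0.083]
wrist_force: [-0.5, 2.5, 1.6]
finger_gap: 17.3
```

Emit:
{"op": "arm_command", "data": {"deltas": [{"xyz":[0,0,0.004],"turn":[0,0,0]},{"xyz":[0,0,0.01],"turn":[0,0,0]},{"xyz":[0,0,0.016],"turn":[0,0,0]},{"xyz":[0,0,0.02],"turn":[0,0,0]},{"xyz":[0,0,0.02],"turn":[0,0,0]},{"xyz":[0,0,0.016],"turn":[0,0,0]},{"xyz":[0,0,0.01],"turn":[0,0,0]},{"xyz":[0,0,0.004],"turn":[0,0,0]}]}}

```text
clock: 4.58
eef_pos: [559.8, 101.4, 273.5]
eef_rot: [-3.142, -0.0, 0.083]
wrist_force: [0.3, 1.1, -4.2]
finger_gap: 15.7
```

```bash
python3 - <<'E'
from h import *
S=save("scene","c")
E
```

```text
(no output)
```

View pics/c_scene.png

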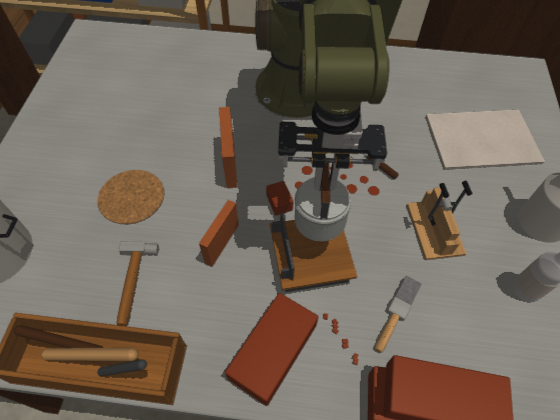

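The canister is held and hangs upright, clear of the stand at (322,205). Carrying it to the mat.

Emit:
{"op": "arm_command", "data": {"deltas": [{"xyz":[-0.002,-0.01,0],"turn":[0,0,0]},{"xyz":[-0.004,-0.02,0],"turn":[0,0,0]},{"xyz":[-0.006,-0.03,0],"turn":[0,0,0]},{"xyz":[-0.008,-0.04,0],"turn":[0,0,0]},{"xyz":[-0.008,-0.04,0],"turn":[0,0,0]},{"xyz":[-0.009,-0.04,0],"turn":[0,0,0]},{"xyz":[-0.008,-0.04,0],"turn":[0,0,0]},{"xyz":[-0.008,-0.04,0],"turn":[0,0,0]},{"xyz":[-0.009,-0.04,0],"turn":[0,0,0]},{"xyz":[-0.008,-0.04,0],"turn":[0,0,0]},{"xyz":[-0.008,-0.04,0],"turn":[0,0,0]},{"xyz":[-0.009,-0.04,0],"turn":[0,0,0]}]}}

```text
clock: 6.12
eef_pos: [471.2, -320.8, 272.8]
eef_rot: [-3.141, 0.0, 0.082]
wrist_force: [0.2, -0.4, -3.5]
finger_gap: 15.7
```

Emit:
{"op": "arm_command", "data": {"deltas": [{"xyz":[-0.006,-0.03,0],"turn":[0,0,0]},{"xyz":[-0.005,-0.02,0],"turn":[0,0,0]},{"xyz":[-0.002,-0.01,-0.005],"turn":[0,0,0]},{"xyz":[0,-0.004,-0.015],"turn":[0,0,0]},{"xyz":[0,0,-0.02],"turn":[0,0,0]},{"xyz":[0,0,-0.025],"turn":[0,0,0]},{"xyz":[0,0,-0.025],"turn":[0,0,0]},{"xyz":[0,0,-0.02],"turn":[0,0,0]},{"xyz":[0,0,-0.012],"turn":[0,0,0]},{"xyz":[0,0,-0.007],"turn":[0,0,0]},{"xyz":[0,0,0],"turn":[0,0,0]}]}}

```text
clock: 7.5
eef_pos: [459.8, -382.5, 143.9]
eef_rot: [-3.141, 0.0, 0.083]
wrist_force: [-0.6, 0.3, -3.2]
finger_gap: 15.5
```

```bash
python3 - <<'E'
from h import *
S=save("scene","d");print(read_state()["wrist_force"],read_state()["eef_pos"])
im=cv2.imread("pics/d_scene.png")[60:280,40:240]
cv2.imwrite("pics/d2.png",cv2.resize(im,None,fx=2.7,fy=2.7,interpolation=cv2.INTER_CUBIC))
E
```

```text
[-0.45674767 -0.49077454 -4.60259107] [ 459.95963929 -382.66804056  144.40205644]
```

View pics/d2.png

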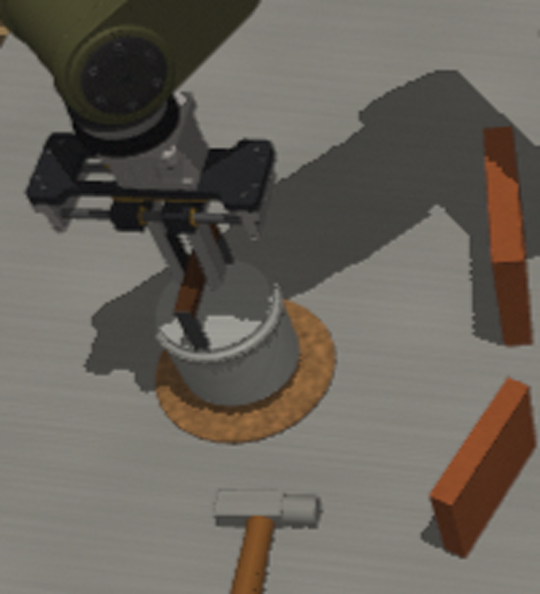

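The canister hangs about 15 mm above the mat centre, around (235,380) in the crop. Lowering gently until it touches.

Emit:
{"op": "arm_command", "data": {"deltas": [{"xyz":[0,0,-0.005],"turn":[0,0,0]},{"xyz":[0,0,-0.004],"turn":[0,0,0]},{"xyz":[0,0,-0.003],"turn":[0,0,0]},{"xyz":[0,0,-0.002],"turn":[0,0,0]},{"xyz":[0,0,0],"turn":[0,0,0]}]}}

```text
clock: 8.18
eef_pos: [459.7, -382.6, 129.9]
eef_rot: [-3.141, 0.0, 0.083]
wrist_force: [-0.3, -1.2, -2.9]
finger_gap: 15.7
```

Emit:
{"op": "arm_command", "data": {"deltas": [{"xyz":[0,0,-0.001],"turn":[0,0,0]},{"xyz":[0,0,-0.001],"turn":[0,0,0]},{"xyz":[0,0,0],"turn":[0,0,0]}]}}

```text
clock: 8.55
eef_pos: [460.1, -382.7, 128.8]
eef_rot: [3.141, -0.001, 0.083]
wrist_force: [-0.9, 2.6, 5.4]
finger_gap: 16.3
```

Emit:
{"op": "arm_command", "data": {"deltas": [{"xyz":[0,0,0],"turn":[0,0,0]},{"xyz":[0,0,0],"turn":[0,0,0]},{"xyz":[0,0,0],"turn":[0,0,0]},{"xyz":[0,0,0],"turn":[0,0,0]},{"xyz":[0,0,0],"turn":[0,0,0]},{"xyz":[0,0,0.015],"turn":[0,0,0]},{"xyz":[0,0,0.03],"turn":[0,0,0]},{"xyz":[0,0,0.04],"turn":[0,0,0]},{"xyz":[0,0,0.04],"turn":[0,0,0]},{"xyz":[-0.01,0.04,0],"turn":[0,0,0]},{"xyz":[-0.01,0.05,0],"turn":[0,0,0]}], "gripper": 0}}

```text
clock: 9.93
eef_pos: [439.4, -292.0, 254.2]
eef_rot: [3.141, -0.001, 0.082]
wrist_force: [0.3, 0.4, -0.4]
finger_gap: 93.9
```

```bash
python3 - <<'E'
from h import *
S=save("scene","e");T=save("top","e")
im=cv2.imread("pics/e_scene.png");t=cv2.imread("pics/e_top.png")
a=cv2.resize(im[130:280,60:260],None,fx=3.5,fy=3.5,interpolation=cv2.INTER_CUBIC)
cv2.imwrite("pics/e1.png",a)
cv2.imwrite("pics/e2.png",cv2.resize(t[150:300,190:470],None,fx=2.8,fy=2.8,interpolation=cv2.INTER_CUBIC))
cv2.imwrite("pics/e3.png",cv2.resize(im[170:300,255:365],None,fx=4.5,fy=4.5,interpolation=cv2.INTER_CUBIC))
cv2.imwrite("pics/e4.png",cv2.resize(t[155:250,205:300],None,fx=6,fy=6,interpolation=cv2.INTER_CUBIC))
E
```

```text
(no output)
```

View pics/e1.png

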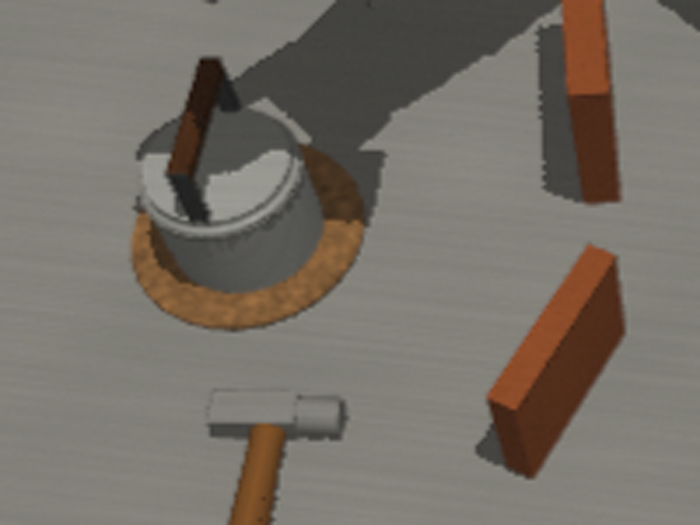

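View pics/e2.png

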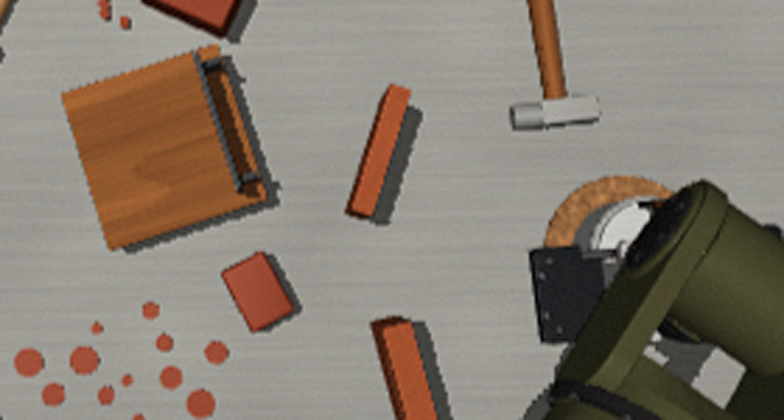

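View pics/e3.png

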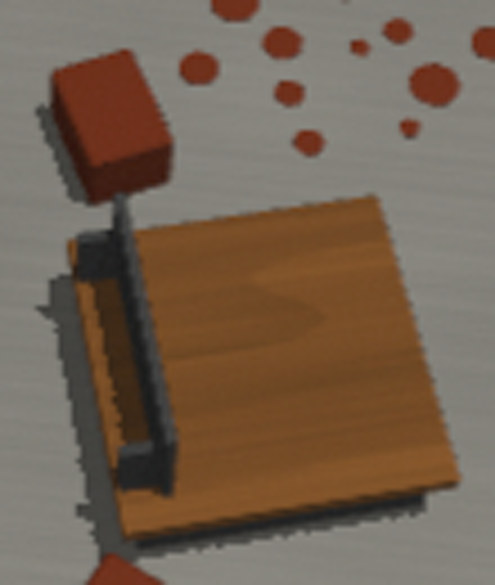

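View pics/e4.png

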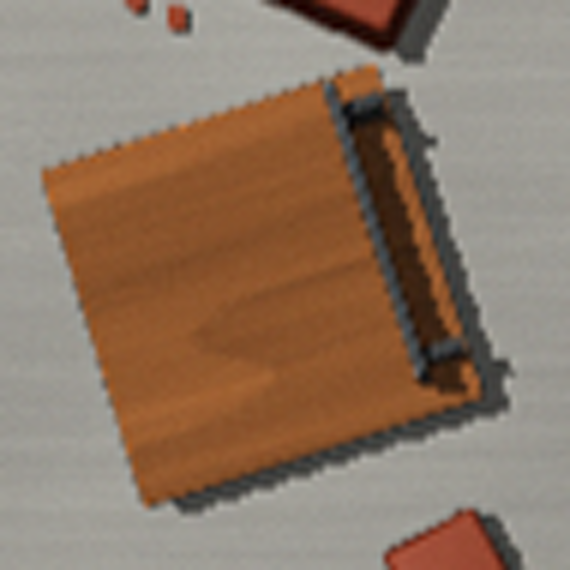

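The canister stands upright on the mat, with cork showing all round its visible side. Now I'll measure the bare stand: the platform corners and plate are clear in both crops.

```bash
python3 - <<'E'
from h import *
S=load("scene","e");T=load("top","e")
t=lambda u,v:(205+u/6-.42,155+v/6-.42)
s=lambda u,v:(255+u/4.5-.39,170+v/4.5-.39)
# order: (-x,+y),(+x,+y),(+x,-y),(-x,-y)
tc=[(148,507),(43,172),(378,66),(483,400)]; sc=[(376,197),(460,484),(126,540),(68,242)]
L=np.array([[-85,85],[85,85],[85,-85],[-85,-85]],float)
P3=[]
for nm,C,f,pts in(("top",T,t,tc),("scene",S,s,sc)):
    P=np.array([onz(C,*f(*p),50)[:2] for p in pts])
    q=P-P.mean(0);a=np.arctan2((L[:,0]*q[:,1]-L[:,1]*q[:,0]).sum(),(L*q).sum())
    R=np.array([[np.cos(a),-np.sin(a)],[np.sin(a),np.cos(a)]])
    print(nm,P.round(1).tolist(),"c",P.mean(0).round(1),"yaw",round(a,4),"res",(q-L@R.T).round(1).tolist())
for a,b in zip(tc,sc): print(tri(T,t(*a),S,s(*b)))
# plate top line, z=112, predicted ends
for nm,C,f,pts in(("top",T,t,[(332,80),(424,380)]),("scene",S,s,[(123,195),(169,433)])):
    P=np.array([onz(C,*f(*p),112)[:2] for p in pts]);d=P[1]-P[0];print(nm,"plate",P.round(1).tolist(),P.mean(0).round(1),np.linalg.norm(d),np.arctan2(d[1],d[0]))
print(tri(T,t(332,80),S,s(169,433)),tri(T,t(424,380),S,s(123,195)))
E
```

```text
top [[474.8, 147.4], [635.7, 197.2], [684.0, 35.6], [522.4, -11.7]] c [579.2  92.1] yaw 0.2916 res [[1.4, -1.7], [-0.5, -0.7], [-1.1, 0.5], [0.2, 2.0]]
scene [[474.9, 150.2], [637.6, 199.8], [687.4, 40.1], [523.8, -10.0]] c [580.9  95. ] yaw 0.2979 res [[0.1, -1.1], [0.4, -1.4], [0.3, 1.4], [-0.8, 1.2]]
(array([474.6794647 , 148.88692625,  49.35800418]), np.float64(2.79758371628926))
(array([636.2028073 , 199.06592842,  46.71136334]), np.float64(2.3999058616498066))
(array([685.0094552 ,  37.88671953,  43.65291239]), np.float64(3.9958412396268352))
(array([522.42802084, -10.96181471,  47.57148929]), np.float64(1.5260577058671323))
top plate [[665.5, 54.1], [528.2, 14.5]] [596.9  34.3] 142.80559204049018 -2.861201440074335
scene plate [[530.4, 19.1], [658.2, 55.8]] [594.3  37.4] 132.94162328314798 0.2792764414383253
(array([663.33325069,  54.6874742 , 122.22155134]), np.float64(2.538361375446904)) (array([528.24013346,  16.76119629, 108.19108822]), np.float64(4.298970534753814))
```

```bash
python3 - <<'E'
from h import *
S=load("scene","e")
s=lambda u,v:(60+u/3.5-.36,130+v/3.5-.36)
for p in[(210,59),(181.5,175),(195.5,117)]: print(onz(S,*s(*p),143).round(1))
E
```

```text
[ 412.6 -384.5  143. ]
[ 510.2 -372.2  143. ]
[ 462.7 -378.4  143. ]
```

Emit:
{"op": "arm_command", "data": {"deltas": [{"xyz":[0.0175,0.019,0],"turn":[0,0,-0.083]},{"xyz":[0.03,0.04,0],"turn":[0,0,-0.11]},{"xyz":[0.03,0.04,0],"turn":[0,0,-0.11]},{"xyz":[0.03,0.04,0],"turn":[0,0,-0.11]},{"xyz":[0.02,0.03,-0.02],"turn":[0,0,0]},{"xyz":[0,0,-0.04],"turn":[0,0,0]},{"xyz":[0,0,-0.03],"turn":[0,0,0]},{"xyz":[0,0,0],"turn":[0,0,0]}]}}

```text
clock: 11.02
eef_pos: [566.8, -123.8, 162.0]
eef_rot: [3.141, 0.003, -0.33]
wrist_force: [-0.0, 0.1, 1.2]
finger_gap: 93.7
```

Emit:
{"op": "arm_command", "data": {"deltas": [{"xyz":[0,0,-0.03],"turn":[0,0,0]},{"xyz":[0,0,-0.03],"turn":[0,0,0]},{"xyz":[0,0,-0.015],"turn":[0,0,0]},{"xyz":[0,0,-0.008],"turn":[0,0,0]},{"xyz":[0,0,0],"turn":[0,0,0]}]}}

```text
clock: 11.65
eef_pos: [567.6, -123.8, 80.7]
eef_rot: [-3.142, -0.001, -0.33]
wrist_force: [0.0, 0.1, -0.0]
finger_gap: 94.5
```

Emit:
{"op": "arm_command", "data": {"deltas": [{"xyz":[0,0,0],"turn":[0,0,0]},{"xyz":[0,0,0],"turn":[0,0,0]},{"xyz":[0,0,0],"turn":[0,0,0]},{"xyz":[0,0,0],"turn":[0,0,0]},{"xyz":[0,0,0],"turn":[0,0,0]},{"xyz":[0,0,0],"turn":[0,0,0]},{"xyz":[0,0,0],"turn":[0,0,0]},{"xyz":[0,0,0],"turn":[0,0,0]}], "gripper": 1, "force": 40}}

```text
clock: 12.65
eef_pos: [567.3, -123.6, 80.0]
eef_rot: [-3.142, 0.0, -0.33]
wrist_force: [-0.0, 0.2, -0.5]
finger_gap: 21.9
```

```bash
python3 - <<'E'
from h import *
S=save("scene","f")
im=cv2.imread("pics/f_scene.png")[120:280,150:310]
cv2.imwrite("pics/f2.png",cv2.resize(im,None,fx=3.5,fy=3.5,interpolation=cv2.INTER_CUBIC))
E
```

```text
(no output)
```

View pics/f2.png

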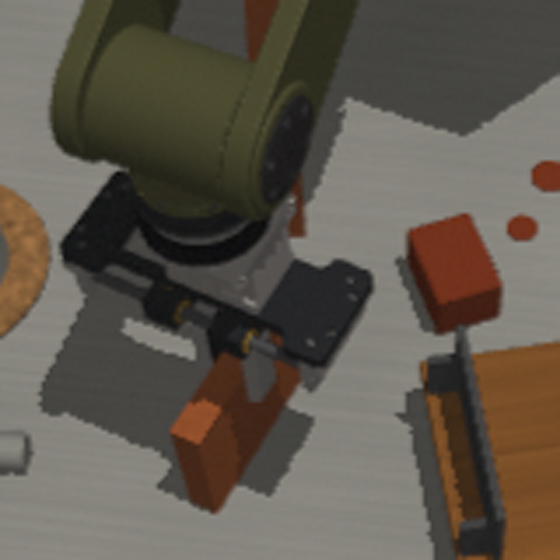

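The tile is gripped at its middle, with the fingers at about (250,375) in the crop and a gap of 21.9 mm. Lifting.

Emit:
{"op": "arm_command", "data": {"deltas": [{"xyz":[0,0,0.005],"turn":[0,0,0]},{"xyz":[0,0,0.015],"turn":[0,0,0]},{"xyz":[0,0,0.025],"turn":[0,0,0]},{"xyz":[0,0,0.03],"turn":[0,0,0]},{"xyz":[0,0,0.03],"turn":[0,0,0]},{"xyz":[0,0,0.025],"turn":[0,0,0]},{"xyz":[0,0,0.01],"turn":[0,0,0]}]}}

```text
clock: 13.58
eef_pos: [567.5, -123.7, 222.1]
eef_rot: [-3.141, -0.002, -0.33]
wrist_force: [-0.5, 0.6, -7.7]
finger_gap: 21.9
```

Emit:
{"op": "arm_command", "data": {"deltas": [{"xyz":[0.0015,0.01,0],"turn":[0,0,0.024]},{"xyz":[0.003,0.02,0],"turn":[0,0,0.08]},{"xyz":[0.004,0.03,0],"turn":[0,0,0.1]},{"xyz":[0.004,0.035,0],"turn":[0,0,0.12]},{"xyz":[0.004,0.035,0],"turn":[0,0,0.12]},{"xyz":[0.004,0.025,0],"turn":[0,0,0.1]},{"xyz":[0.002,0.015,0],"turn":[0,0,0.06]},{"xyz":[0.001,0.008,0],"turn":[0,0,0.02]},{"xyz":[0,0,0],"turn":[0,0,0]}]}}

```text
clock: 14.7
eef_pos: [590.7, 54.3, 219.7]
eef_rot: [-3.142, 0.001, 0.293]
wrist_force: [0.5, -0.3, -6.9]
finger_gap: 21.6
```

```bash
python3 - <<'E'
from h import *
S=save("scene","g");T=save("top","g")
im=cv2.imread("pics/g_scene.png")[120:290,225:385]
t=cv2.imread("pics/g_top.png")[120:290,180:340]
cv2.imwrite("pics/g2.png",cv2.resize(np.hstack([im,t]),None,fx=2.5,fy=2.5,interpolation=cv2.INTER_CUBIC))
E
```

```text
(no output)
```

View pics/g2.png

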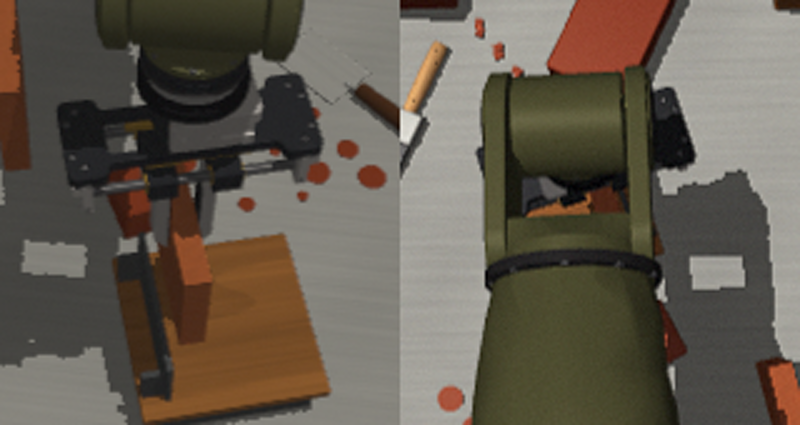

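The tile is over the platform on the inner side of the plate, its lower +x corner at crop (180,337). I'll check the gap and centring using the same camera.

```bash
python3 - <<'E'
from h import *
S=load("scene","g")
im=cv2.imread("pics/g_scene.png")[180:290,260:360]
cv2.imwrite("pics/g3.png",cv2.resize(im,None,fx=6,fy=5.4,interpolation=cv2.INTER_CUBIC))
R=lambda a:np.array([[np.cos(a),-np.sin(a)],[np.sin(a),np.cos(a)]])
c=np.array([590.7,54.3])
for l in [(65,-11,140),(65,11,140),(65,-11,240),(65,11,240)]:
    w=c+R(.293)@np.array(l[:2]); p=proj(S,[[*w,l[2]]])[0]; print(l,p.round(1),((p-[260,180]+.42)*[6,5.4]).round(0))
c=np.array([579.5,91.5])
for l in [(70,-57,112),(70,-63,112),(-70,-57,112)]:
    w=c+R(.293)@np.array(l[:2]); p=proj(S,[[*w,l[2]]])[0]; print("plate",l,p.round(1),((p-[260,180]+.42)*[6,5.4]).round(0))
E
```

```text
(65, -11, 140) [296.  259.3] [219. 430.]
(65, 11, 140) [306.6 257.7] [282. 422.]
(65, -11, 240) [298.3 234.9] [232. 298.]
(65, 11, 240) [309.9 233.1] [302. 289.]
plate (70, -57, 112) [292.6 268. ] [198. 477.]
plate (70, -63, 112) [289.8 268.4] [181. 480.]
plate (-70, -57, 112) [281.  212.3] [128. 177.]
```

View pics/g3.png

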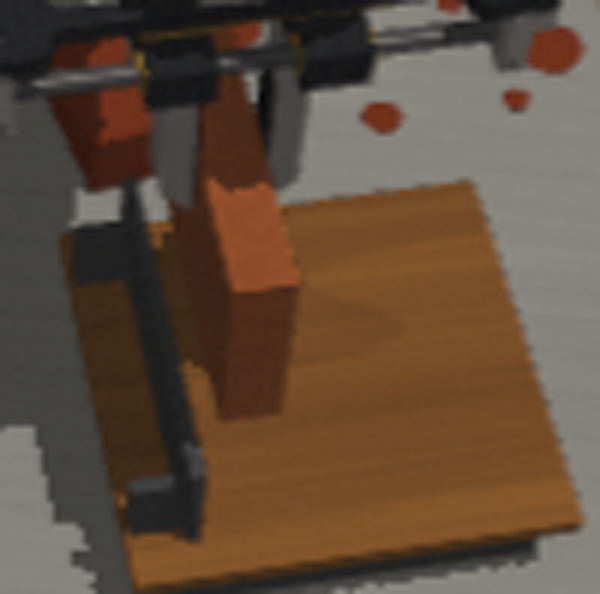

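```bash
python3 - <<'E'
from h import *
S=load("scene","e");T=load("top","e")
im=cv2.imread("pics/e_scene.png")[200:300,260:330];t=cv2.imread("pics/e_top.png")[160:230,245:295]
R=lambda a:np.array([[np.cos(a),-np.sin(a)],[np.sin(a),np.cos(a)]])
im=cv2.resize(im,None,fx=6,fy=6,interpolation=cv2.INTER_NEAREST);t=cv2.resize(t,None,fx=8,fy=8,interpolation=cv2.INTER_NEAREST)
c=np.array([579.5,91.5])
for l in [(70,-57,112),(70,-63,112),(70,-57,50),(-70,-57,112),(-70,-63,112),(-70,-57,50),(85,-85,50),(85,85,50),(-85,-85,50)]:
    w=c+R(.293)@np.array(l[:2])
    p=(proj(S,[[*w,l[2]]])[0]-[260,200]+.5)*6; cv2.circle(im,tuple(p.astype(int)),3,(0,255,0),-1)
    p=(proj(T,[[*w,l[2]]])[0]-[245,160]+.5)*8; cv2.circle(t,tuple(p.astype(int)),3,(0,255,0),-1)
t=np.pad(t,((0,40),(0,0),(0,0)))
cv2.imwrite("pics/g4.png",cv2.convertScaleAbs(np.hstack([im[:600],t[:600]]) ,alpha=1.6))
E
```

```text
(no output)
```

View pics/g4.png

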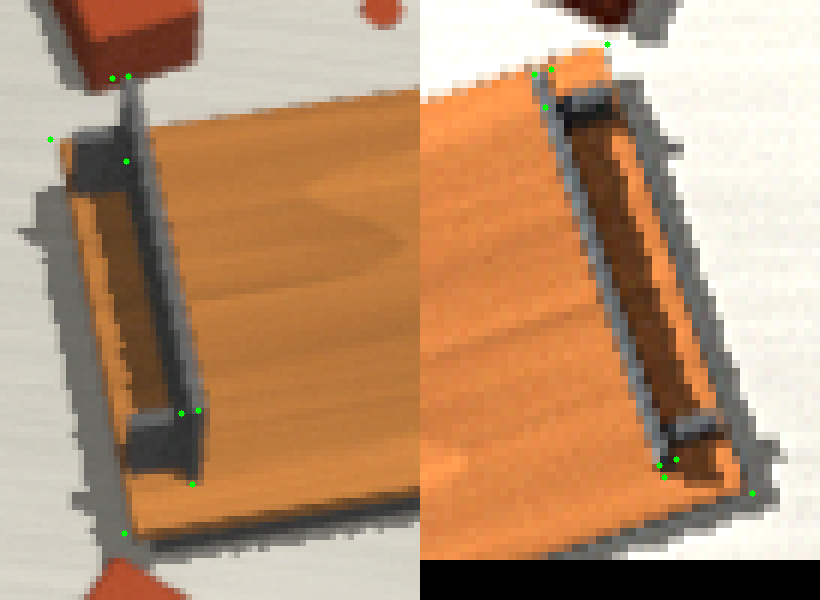

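```bash
python3 - <<'E'
from h import *
S=load("scene","g")
im=cv2.imread("pics/g_scene.png")[200:275,265:345]
R=lambda a:np.array([[np.cos(a),-np.sin(a)],[np.sin(a),np.cos(a)]])
im=cv2.resize(im,None,fx=8,fy=8,interpolation=cv2.INTER_NEAREST)
c=np.array([590.7,54.3])
for l in [(65,-11,140),(65,11,140),(65,-11,240),(65,11,240)]:
    w=c+R(.293)@np.array(l[:2])
    p=(proj(S,[[*w,l[2]]])[0]-[265,200]+.5)*8; cv2.circle(im,tuple(p.astype(int)),3,(0,255,0),-1)
cv2.imwrite("pics/g5.png",cv2.convertScaleAbs(im ,alpha=1.6))
E
```

View pics/g5.png

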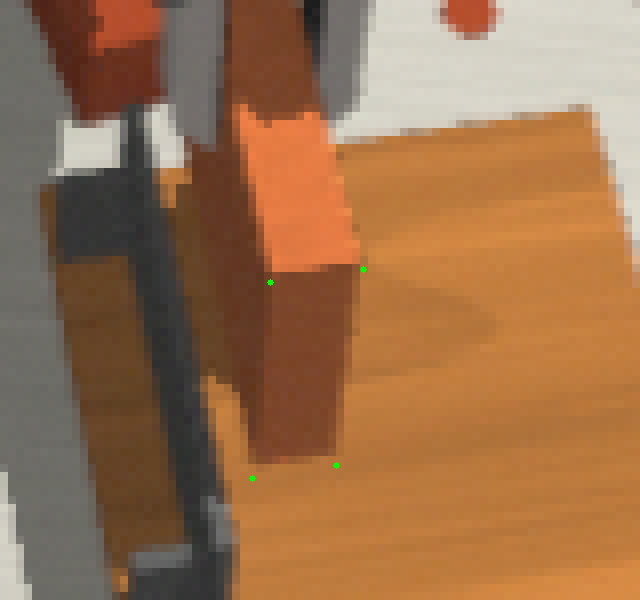

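The tile sits about 2.5 mm short in x, and the gap to the plate is about 7 mm. I'll shift +2 mm along the plate and lower.

Emit:
{"op": "arm_command", "data": {"deltas": [{"xyz":[0.002,0.0006,-0.01],"turn":[0,0,0]},{"xyz":[0,0,-0.02],"turn":[0,0,0]},{"xyz":[0,0,-0.02],"turn":[0,0,0]},{"xyz":[0,0,-0.015],"turn":[0,0,0]},{"xyz":[0,0,-0.01],"turn":[0,0,0]},{"xyz":[0,0,-0.006],"turn":[0,0,0]},{"xyz":[0,0,-0.004],"turn":[0,0,0]},{"xyz":[0,0,-0.002],"turn":[0,0,0]},{"xyz":[0,0,0],"turn":[0,0,0]}]}}

```text
clock: 15.92
eef_pos: [592.9, 55.0, 133.2]
eef_rot: [3.142, -0.0, 0.294]
wrist_force: [0.2, 0.2, -6.0]
finger_gap: 21.8
```

```bash
python3 - <<'E'
from h import *
S=save("scene","i");print(read_state()["wrist_force"],read_state()["eef_pos"])
im=cv2.imread("pics/i_scene.png")[190:290,260:345]
cv2.imwrite("pics/i2.png",cv2.convertScaleAbs(cv2.resize(im,None,fx=6,fy=6,interpolation=cv2.INTER_CUBIC),alpha=1.5))
E
```

```text
[-0.1748226  -0.95873596 -6.63268294] [592.87932639  54.98058001 133.33019435]
```

View pics/i2.png

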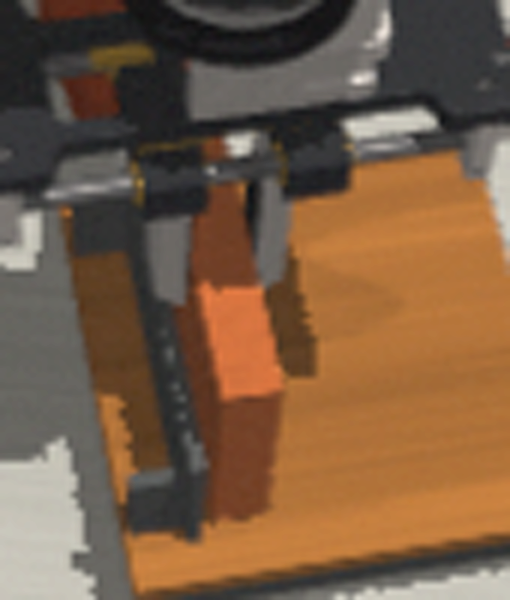

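Emit:
{"op": "arm_command", "data": {"deltas": [{"xyz":[0.0025,-0.0014,0],"turn":[0,0,0]},{"xyz":[0.0006,-0.002,-0.001],"turn":[0,0,0]},{"xyz":[0,0,-0.001],"turn":[0,0,0]},{"xyz":[0,0,0],"turn":[0,0,0]}]}}

```text
clock: 16.48
eef_pos: [595.8, 51.5, 130.9]
eef_rot: [3.142, 0.0, 0.294]
wrist_force: [-0.4, 1.2, -6.1]
finger_gap: 22.0
```

Emit:
{"op": "arm_command", "data": {"deltas": [{"xyz":[0,0,-0.001],"turn":[0,0,0]},{"xyz":[0,0,0],"turn":[0,0,0]}]}}

```text
clock: 16.73
eef_pos: [595.9, 51.5, 130.1]
eef_rot: [3.142, -0.0, 0.294]
wrist_force: [-0.1, 0.1, -5.6]
finger_gap: 21.5
```

Still carrying the full weight, so not yet down. Next comes a small step toward the plate.

Emit:
{"op": "arm_command", "data": {"deltas": [{"xyz":[0.0003,-0.001,0],"turn":[0,0,0]},{"xyz":[0.0003,-0.001,0],"turn":[0,0,0]},{"xyz":[0,0,0],"turn":[0,0,0]}]}}

```text
clock: 17.1
eef_pos: [595.9, 51.3, 130.1]
eef_rot: [-3.138, 0.0, 0.294]
wrist_force: [-5.1, 13.1, -2.4]
finger_gap: 21.5
```

Emit:
{"op": "arm_command", "data": {"deltas": [{"xyz":[0,0,-0.001],"turn":[0,0,0]},{"xyz":[0,0,0],"turn":[0,0,0]}]}}

```text
clock: 17.35
eef_pos: [596.0, 51.3, 130.0]
eef_rot: [-3.139, -0.0, 0.294]
wrist_force: [-8.6, 12.0, 6.5]
finger_gap: 21.5
```

```bash
python3 - <<'E'
from h import *
S=save("scene","j");print(read_state()["wrist_force"],read_state()["eef_pos"])
im=cv2.imread("pics/j_scene.png")[190:290,260:345]
cv2.imwrite("pics/j2.png",cv2.convertScaleAbs(cv2.resize(im,None,fx=6,fy=6,interpolation=cv2.INTER_CUBIC),alpha=1.5))
E
```

```text
[-9.9137602  12.63326811  6.70722043] [595.98535701  51.31846196 130.06430323]
```

View pics/j2.png

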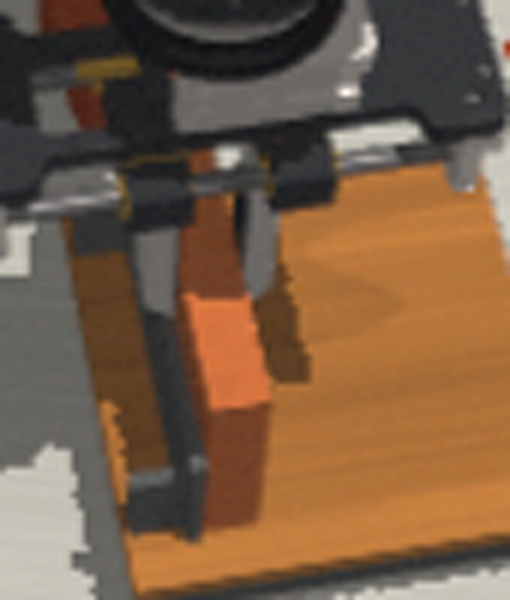

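Contact with both the plate (13 N) and the platform (net +6.5 N in z). Tile +x end at crop (205–262,525), plate end at (195,540). Releasing.

Emit:
{"op": "arm_command", "data": {"deltas": [{"xyz":[0,0,0],"turn":[0,0,0]},{"xyz":[0,0,0],"turn":[0,0,0]},{"xyz":[0,0,0],"turn":[0,0,0]},{"xyz":[0,0,0],"turn":[0,0,0]},{"xyz":[0,0,0],"turn":[0,0,0]},{"xyz":[0,0,0.01],"turn":[0,0,0]},{"xyz":[0,0,0.03],"turn":[0,0,0]},{"xyz":[0,0,0.04],"turn":[0,0,0]},{"xyz":[-0.01,0.04,0.03],"turn":[0,0,0]},{"xyz":[-0.03,0.05,0],"turn":[0,0,0]},{"xyz":[-0.03,0.05,0],"turn":[0,0,0]},{"xyz":[-0.02,0.03,0],"turn":[0,0,0]}], "gripper": 0}}

```text
clock: 18.9
eef_pos: [505.2, 221.4, 240.0]
eef_rot: [-3.141, -0.001, 0.295]
wrist_force: [-0.4, 0.1, -0.3]
finger_gap: 94.2
```

```bash
cat > ov.py <<'E'
from h import *
R=lambda a:np.array([[np.cos(a),-np.sin(a)],[np.sin(a),np.cos(a)]])
def view(tag,out,bs,bt,f):
    im=cv2.imread(f"pics/{tag}_scene.png")[bs[1]:bs[3],bs[0]:bs[2]];t=cv2.imread(f"pics/{tag}_top.png")[bt[1]:bt[3],bt[0]:bt[2]]
    im=cv2.resize(im,None,fx=f,fy=f,interpolation=cv2.INTER_CUBIC);t=cv2.resize(t,None,fx=f,fy=f,interpolation=cv2.INTER_CUBIC)
    H=max(len(im),len(t));g=lambda x:np.pad(x,((0,H-len(x)),(0,0),(0,0)))
    o=cv2.convertScaleAbs(np.hstack([g(im),g(t)]),alpha=1.4);cv2.imwrite(out,o);print(o.shape)
E
python3 - <<'E'
from ov import *
save("scene","k");save("top","k")
view("k","pics/k2.png",(260,190,330,285),(240,160,300,235),6)
E
```

```text
(570, 780, 3)
```

View pics/k2.png

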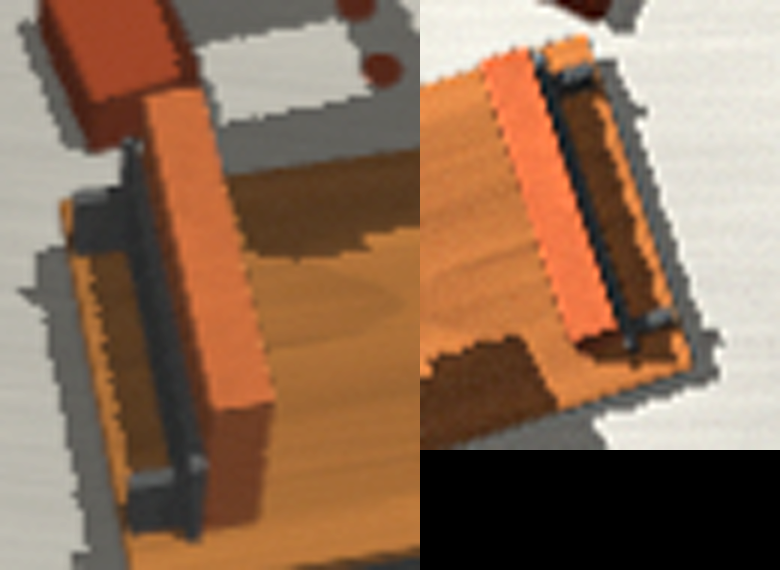

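The tile stands upright and parallel, flush against the plate in both crops. Checking centring per camera.

```bash
python3 - <<'E'
from m import *
S=load("scene","k");T=load("top","k")
for n,c,b,cc,z in(("top",T,(245,160,300,230),(579.2,92.1),150),("scene",S,(280,200,310,262),(580.9,95.),150)):
    k,m=mask_poly("k",n,b,(4,150,125),(12,255,255))
    P=np.array([onz(c,u,v,z)[:2] for u,v in k],np.float32)
    r=cv2.minAreaRect(P);bx=cv2.boxPoints(r);e=max([bx[1]-bx[0],bx[2]-bx[1]],key=np.linalg.norm)
    a=.294;d=np.array(r[0])-cc; print(n,np.round(r[0],1),np.round(r[1],1),np.arctan2(e[1],e[0])%np.pi,"stand",d@[np.cos(a),np.sin(a)],d@[-np.sin(a),np.cos(a)])
E
```

```text
top [576.7  68.8] [150.   67.4] 0.29425728 stand -9.123417767136015 -21.6313798235838
scene [593.7  52.1] [128.6  20.9] 0.29896963 stand -0.16093881342628658 -44.731653422069385
```

```bash
python3 - <<'E'
from ov import *
S=load("scene","k");T=load("top","k")
t=lambda u,v:(240+(u-420)/6-.42,160+v/6-.42)
P=np.array([onz(T,*t(*p),150) for p in[(485,62),(530,48),(618,327),(575,342)]]);d=P.mean(0)[:2]-[579.2,92.1];a=.294
print("top tile",P.mean(0).round(1),d@[np.cos(a),np.sin(a)],d@[-np.sin(a),np.cos(a)])
view("k","pics/k3.png",(395,165,480,265),(105,205,180,285),5)
cv2.imwrite("pics/k4.png",cv2.imread("pics/k_top.png"))
E
```

```text
top tile [594.4  48.3 150. ] 1.872398127200187 -46.34193905014216
(500, 800, 3)
```

View pics/k3.png

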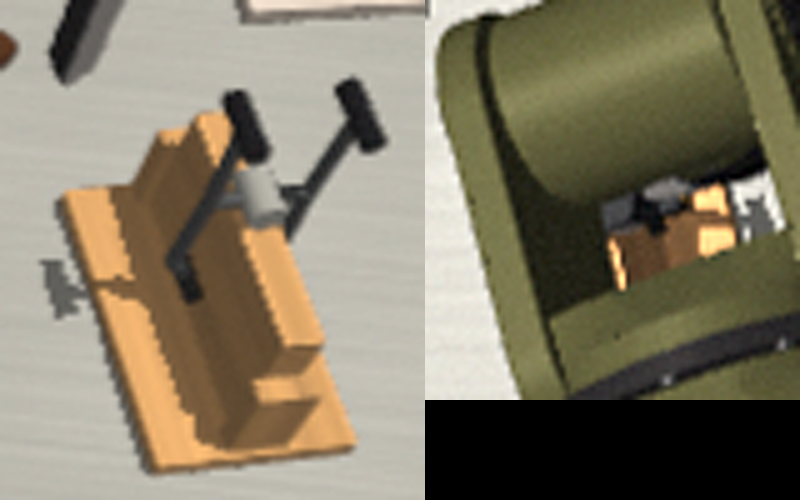

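Tile centring is between -0.2 and +1.9 mm along the plate, which is fine. The clamp handles are visible at crop (245,125) and (360,115). Moving above the clamp.

Emit:
{"op": "arm_command", "data": {"deltas": [{"xyz":[-0.006,0.02,0],"turn":[0,0,-0.015]},{"xyz":[-0.012,0.04,0],"turn":[0,0,-0.015]},{"xyz":[-0.012,0.04,0],"turn":[0,0,-0.015]},{"xyz":[-0.012,0.04,0],"turn":[0,0,0]},{"xyz":[-0.011,0.03,-0.02],"turn":[0,0,0]},{"xyz":[0,0,-0.02],"turn":[0,0,0]},{"xyz":[0,0,0],"turn":[0,0,0]}]}}

```text
clock: 19.88
eef_pos: [453.5, 388.9, 198.2]
eef_rot: [3.141, 0.002, 0.249]
wrist_force: [0.0, 0.2, 0.6]
finger_gap: 94.2
```

```bash
python3 - <<'E'
from ov import *
save("scene","l");save("top","l");print(read_state()["eef_pos"])
view("l","pics/l2.png",(380,110,490,260),(85,170,215,300),3.2)
E
```

```text
[454.20500144 389.10616404 200.07545532]
(480, 768, 3)
```

View pics/l2.png

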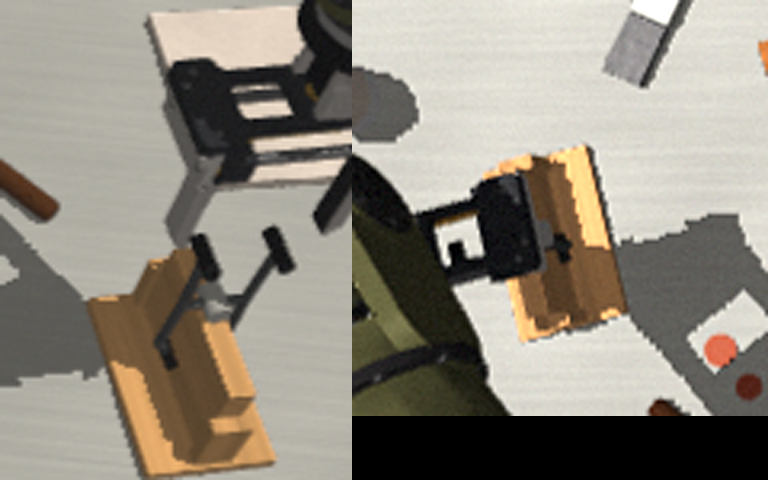

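```bash
python3 - <<'E'
from ov import *
S=load("scene","l");T=load("top","a")
f=lambda u,v:(380+u/3.2-.34,110+v/3.2-.34)
for p in[(205,257),(278,250),(241.5,253.5)]: print("scene bar z161",onz(S,*f(*p),161).round(1))
ct=lambda u,v:(105+(u-400)/5-.4,205+v/5-.4)
for p in[(467,236),(564,210),(515.5,223)]: print("top bar z165",onz(T,*ct(*p),165).round(1))
c=np.array([454,389.1])
im=cv2.imread("pics/l_scene.png")[150:215,420:500];k=8
im=cv2.convertScaleAbs(cv2.resize(im,None,fx=k,fy=k,interpolation=cv2.INTER_NEAREST),alpha=2)
for x in(-8,8):
  for y in(-47,47):
    w=c+R(.249)@np.array([x,y]); p=(proj(S,[[*w,188.5]])[0]-[420,150]+.5)*k; cv2.circle(im,tuple(p.astype(int)),3,(0,255,0),-1)
cv2.imwrite("pics/l3.png",im)
E
```

```text
scene bar z161 [456.9 368.  161. ]
scene bar z161 [444.5 418.7 161. ]
scene bar z161 [450.7 393.3 161. ]
top bar z165 [445.7 415.7 165. ]
top bar z165 [458.  366.1 165. ]
top bar z165 [451.8 390.9 165. ]
```

View pics/l3.png

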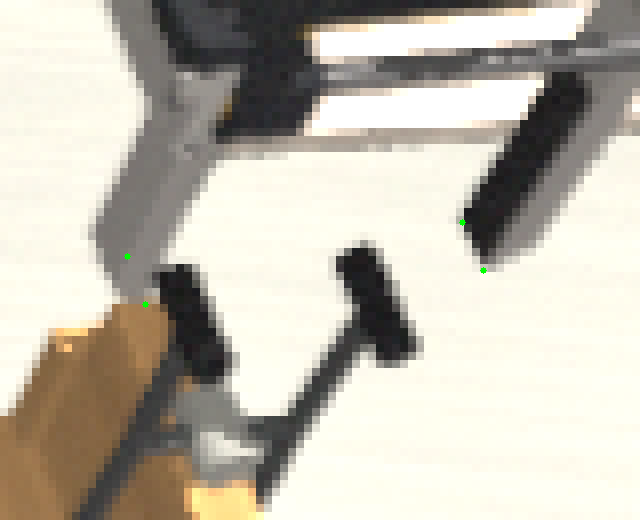

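Left handle bar at about (195,325) and right at (378,305) in the crop, with the open fingers on either side. The projected fingertips match the picture, so the scene camera is good here. Small shift, then descend.

Emit:
{"op": "arm_command", "data": {"deltas": [{"xyz":[-0.003,0.0035,0],"turn":[0,0,0]},{"xyz":[0,0,-0.02],"turn":[0,0,0]},{"xyz":[0,0,-0.015],"turn":[0,0,0]},{"xyz":[0,0,-0.01],"turn":[0,0,0]},{"xyz":[0,0,-0.002],"turn":[0,0,0]},{"xyz":[0,0,0],"turn":[0,0,0]}]}}

```text
clock: 20.72
eef_pos: [450.6, 393.2, 152.4]
eef_rot: [-3.141, -0.0, 0.249]
wrist_force: [-0.4, -0.6, -0.4]
finger_gap: 93.8
```

Emit:
{"op": "arm_command", "data": {"deltas": [{"xyz":[0,0,0],"turn":[0,0,0]},{"xyz":[0,0,0],"turn":[0,0,0]},{"xyz":[0,0,0],"turn":[0,0,0]},{"xyz":[0,0,0],"turn":[0,0,0]}], "gripper": 0.28, "force": 20}}

```text
clock: 21.22
eef_pos: [450.5, 393.1, 152.1]
eef_rot: [-3.142, -0.0, 0.249]
wrist_force: [-0.4, 0.0, -0.1]
finger_gap: 67.7
```

```bash
python3 - <<'E'
from ov import *
save("scene","n");print(read_state()["wrist_force"])
im=cv2.imread("pics/n_scene.png")[150:235,410:500];k=7
cv2.imwrite("pics/n3.png",cv2.convertScaleAbs(cv2.resize(im,None,fx=k,fy=k,interpolation=cv2.INTER_CUBIC),alpha=1.6))
E
```

```text
[-0.69265864  0.04914724 -0.03546994]
```

View pics/n3.png

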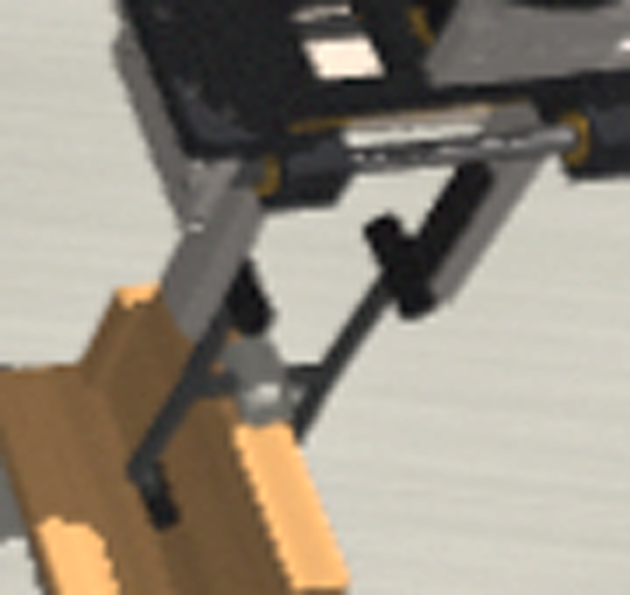

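No contact at 67.7 mm and both bars lie between the pads, so it is centred to within 2 mm. Squeezing.

Emit:
{"op": "arm_command", "data": {"deltas": [{"xyz":[0,0,0],"turn":[0,0,0]},{"xyz":[0,0,0],"turn":[0,0,0]},{"xyz":[0,0,0],"turn":[0,0,0]},{"xyz":[0,0,0],"turn":[0,0,0]},{"xyz":[0,0,0],"turn":[0,0,0]},{"xyz":[0,0,0],"turn":[0,0,0]}], "gripper": 1, "force": 25}}

```text
clock: 22.02
eef_pos: [451.6, 394.3, 155.7]
eef_rot: [-3.139, -0.006, 0.249]
wrist_force: [-3.1, -0.0, 24.0]
finger_gap: 43.0
```

```bash
python3 - <<'E'
from ov import *
save("scene","o");print(read_state()["wrist_force"],read_state()["moment"])
im=cv2.imread("pics/o_scene.png")[150:235,410:500];k=7
cv2.imwrite("pics/o3.png",cv2.convertScaleAbs(cv2.resize(im,None,fx=k,fy=k,interpolation=cv2.INTER_CUBIC),alpha=1.6))
E
```

```text
[-3.44118588  0.22348905 24.04594583] [0.09281119 0.6690251  0.04134286]
```

View pics/o3.png

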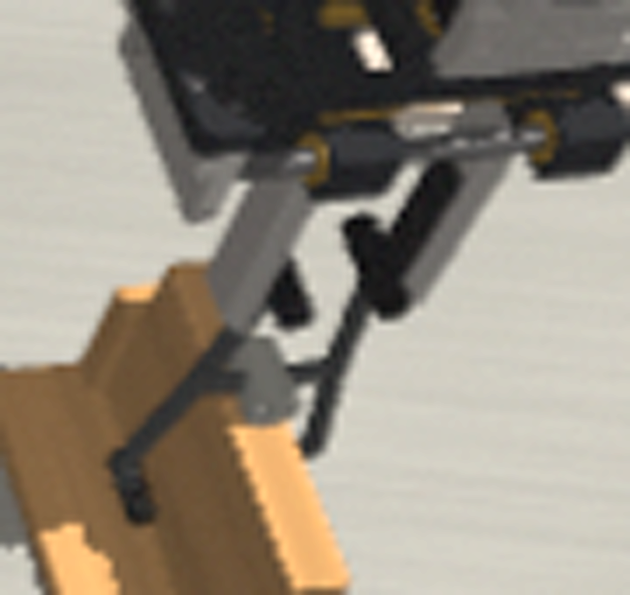

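Gap is 43 mm, so the jaws are at the stop. The rising handles left a 24 N upward push, which the lift relieves.

Emit:
{"op": "arm_command", "data": {"deltas": [{"xyz":[0,0,0.004],"turn":[0,0,0]},{"xyz":[0,0,0.003],"turn":[0,0,0]},{"xyz":[0,0,0.008],"turn":[0,0,0]},{"xyz":[0,0,0.012],"turn":[0,0,0]},{"xyz":[0,0,0.016],"turn":[0,0,0]},{"xyz":[0,0,0.02],"turn":[0,0,0]},{"xyz":[0,0,0.02],"turn":[0,0,0]},{"xyz":[0,0,0.02],"turn":[0,0,0]},{"xyz":[0,0,0.02],"turn":[0,0,0]},{"xyz":[0,0,0.012],"turn":[0,0,0]},{"xyz":[0,0,0.004],"turn":[0,0,0]},{"xyz":[0,0,0],"turn":[0,0,0]}]}}

```text
clock: 23.58
eef_pos: [450.4, 393.0, 290.8]
eef_rot: [3.141, 0.0, 0.249]
wrist_force: [-0.1, -0.1, -2.3]
finger_gap: 42.4
```

```bash
python3 - <<'E'
from ov import *
save("scene","p");print(read_state()["wrist_force"])
im=cv2.imread("pics/p_scene.png")[100:235,380:520];k=5
cv2.imwrite("pics/p3.png",cv2.convertScaleAbs(cv2.resize(im,None,fx=k,fy=4.4,interpolation=cv2.INTER_CUBIC),alpha=1.6))
E
```

```text
[ 0.34871286 -0.3272261  -1.39926003]
```

View pics/p3.png

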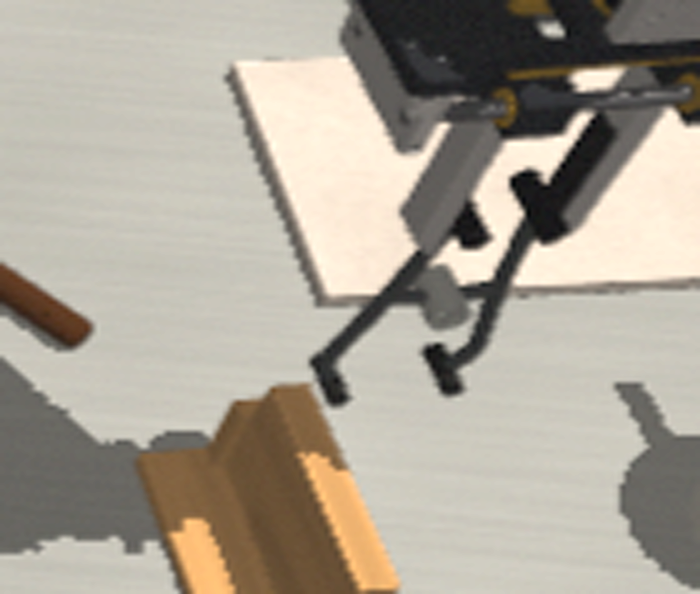

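The clamp is held jaws down and open, tips at about (330,380) and (443,370) in the crop. Carrying it over the tile.

Emit:
{"op": "arm_command", "data": {"deltas": [{"xyz":[0.004,-0.01,0.002],"turn":[0,0,0]},{"xyz":[0.0105,-0.025,0.002],"turn":[0,0,0.01]},{"xyz":[0.0145,-0.035,0],"turn":[0,0,0.01]},{"xyz":[0.0165,-0.04,0],"turn":[0,0,0.01]},{"xyz":[0.0165,-0.04,0],"turn":[0,0,0.01]},{"xyz":[0.017,-0.04,0],"turn":[0,0,0.005]},{"xyz":[0.017,-0.04,0],"turn":[0,0,0]},{"xyz":[0.0165,-0.04,0],"turn":[0,0,0]},{"xyz":[0.0145,-0.035,0],"turn":[0,0,0]},{"xyz":[0.0105,-0.025,0],"turn":[0,0,0]},{"xyz":[0.006,-0.012,0],"turn":[0,0,0]},{"xyz":[0.0012,-0.003,0],"turn":[0,0,0]}]}}

```text
clock: 25.12
eef_pos: [595.2, 47.6, 294.8]
eef_rot: [-3.141, 0.0, 0.293]
wrist_force: [-0.5, 0.5, -1.3]
finger_gap: 42.6
```

Emit:
{"op": "arm_command", "data": {"deltas": [{"xyz":[0,0,0],"turn":[0,0,0]}]}}

```text
clock: 25.25
eef_pos: [595.0, 48.6, 295.0]
eef_rot: [-3.141, 0.0, 0.294]
wrist_force: [-0.3, -0.1, -1.5]
finger_gap: 42.8
```

```bash
python3 - <<'E'
from ov import *
save("scene","q");print(read_state()["wrist_force"])
im=cv2.imread("pics/q_scene.png")[130:280,245:375];k=5
cv2.imwrite("pics/q3.png",cv2.convertScaleAbs(cv2.resize(im,None,fx=4,fy=4,interpolation=cv2.INTER_CUBIC),alpha=1.6))
E
```

```text
[ 0.1364001   0.05504253 -2.15043898]
```

View pics/q3.png

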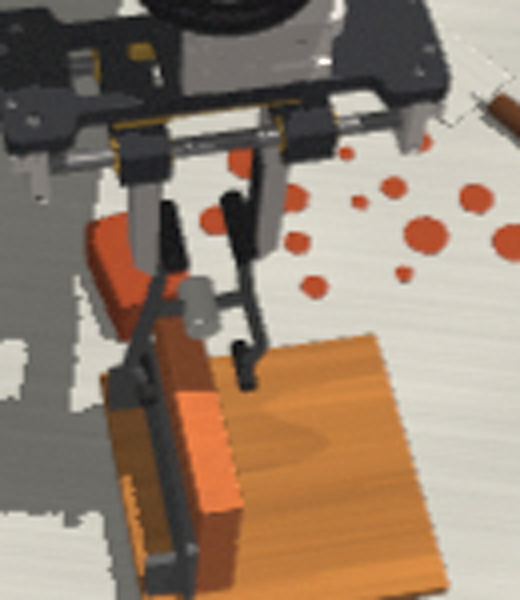

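```bash
python3 - <<'E'
from ov import *
S=load("scene","q");f=lambda u,v:(245+u/4-.38,130+v/4-.38)
c=np.array([595.0,48.2]);a=.294
def rel(p,z):
    w=onz(S,*f(*p),z)[:2]; return (R(a).T@(w-c)).round(1)
print("tips",rel((142,383),174),rel((246,368),174)); print("handles",rel((173,238),301),rel((238,225),301));print("pivot",rel((200,305),240))
# tile top ridge relative in same camera
Sk=load("scene","k");g=lambda u,v:(260+u/6-.42,190+v/6-.42)
for p in[(143,97),(203,92),(272,402),(210,408)]:
    w=onz(Sk,*g(*p),150)[:2];print("tile rel",(R(a).T@(w-c)).round(1))
E
```

```text
tips [ -2.2 -26. ] [-2.1 28.4]
handles [ -0.1 -13.6] [-2.3 16.9]
pivot [-1.7  1.6]
tile rel [-64.1  -7.5]
tile rel [-62.6  14.3]
tile rel [64.6 13.5]
tile rel [63.3 -7.5]
```

In the same view the jaws straddle the tile-plate pair, centred to about 1 mm across and 2 mm along. Small correction, then lowering in two stages.

Emit:
{"op": "arm_command", "data": {"deltas": [{"xyz":[0.0022,-0.0004,-0.005],"turn":[0,0,0]},{"xyz":[0,0,-0.01],"turn":[0,0,0]},{"xyz":[0,0,-0.01],"turn":[0,0,0]},{"xyz":[0,0,-0.008],"turn":[0,0,0]},{"xyz":[0,0,-0.007],"turn":[0,0,0]},{"xyz":[0,0,0],"turn":[0,0,0]}]}}

```text
clock: 26.05
eef_pos: [597.2, 47.6, 254.5]
eef_rot: [-3.141, 0.001, 0.294]
wrist_force: [-0.4, -0.3, -2.2]
finger_gap: 42.5
```

```bash
python3 - <<'E'
from ov import *
save("scene","r");print(read_state()["wrist_force"])
im=cv2.imread("pics/r_scene.png")[150:280,245:365];k=5
cv2.imwrite("pics/r3.png",cv2.convertScaleAbs(cv2.resize(im,None,fx=4.5,fy=4.5,interpolation=cv2.INTER_CUBIC),alpha=1.6))
E
```

```text
[ 0.45179363 -0.67125506 -1.21465121]
```

View pics/r3.png

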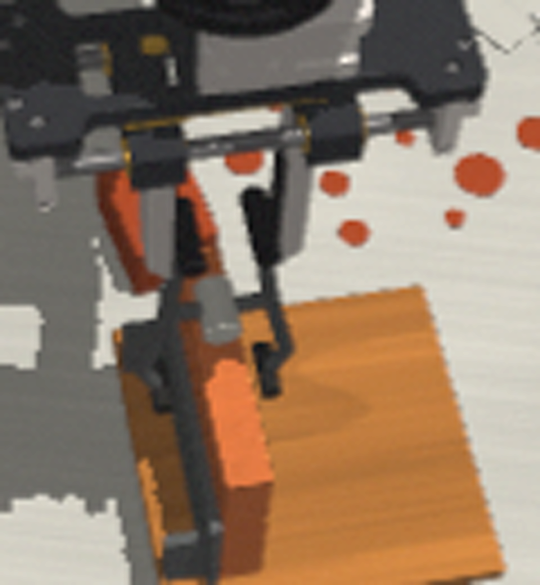

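The jaws straddle plate and tile: one tip behind the plate at (155,395), the other in front of the tile at (268,370). Continuing down.

Emit:
{"op": "arm_command", "data": {"deltas": [{"xyz":[0,0,-0.01],"turn":[0,0,0]},{"xyz":[0,0,-0.01],"turn":[0,0,0]},{"xyz":[0,0,-0.008],"turn":[0,0,0]},{"xyz":[0,0,-0.005],"turn":[0,0,0]},{"xyz":[0,0,-0.003],"turn":[0,0,0]},{"xyz":[0,0,-0.002],"turn":[0,0,0]},{"xyz":[0,0,0],"turn":[0,0,0]}]}}

```text
clock: 26.98
eef_pos: [597.4, 47.6, 217.1]
eef_rot: [3.142, -0.0, 0.294]
wrist_force: [0.1, 0.4, -2.0]
finger_gap: 42.4
```

Emit:
{"op": "arm_command", "data": {"deltas": [{"xyz":[0,0,-0.001],"turn":[0,0,0]},{"xyz":[0,0,-0.001],"turn":[0,0,0]},{"xyz":[0,0,0],"turn":[0,0,0]}]}}

```text
clock: 27.35
eef_pos: [597.3, 47.6, 215.0]
eef_rot: [-3.142, 0.0, 0.294]
wrist_force: [1.0, -0.2, -0.2]
finger_gap: 42.9
```

```bash
python3 - <<'E'
from ov import *
save("scene","s");print(read_state()["wrist_force"])
im=cv2.imread("pics/s_scene.png")[150:280,245:365];k=5
cv2.imwrite("pics/s3.png",cv2.convertScaleAbs(cv2.resize(im,None,fx=4.5,fy=4.5,interpolation=cv2.INTER_CUBIC),alpha=1.6))
E
```

```text
[ 0.75023045  0.21704448 -0.81426568]
```

View pics/s3.png

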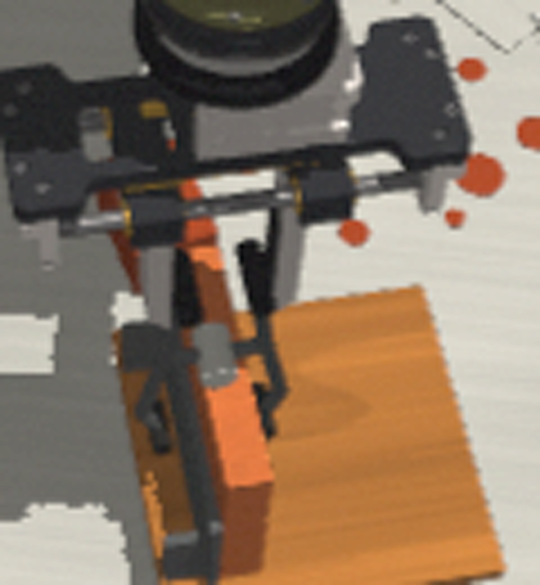

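Emit:
{"op": "arm_command", "data": {"deltas": [{"xyz":[0,0,-0.001],"turn":[0,0,0]},{"xyz":[0,0,0],"turn":[0,0,0]}]}}

```text
clock: 27.65
eef_pos: [597.4, 47.6, 214.2]
eef_rot: [3.142, -0.0, 0.294]
wrist_force: [-0.6, 0.4, -0.3]
finger_gap: 42.6
```

Emit:
{"op": "arm_command", "data": {"deltas": [{"xyz":[0,0,-0.001],"turn":[0,0,0]},{"xyz":[0,0,0],"turn":[0,0,0]}]}}

```text
clock: 27.9
eef_pos: [597.6, 47.6, 214.0]
eef_rot: [3.141, -0.001, 0.294]
wrist_force: [-2.3, 0.2, 5.9]
finger_gap: 43.0
```

Pin is seated on the tile edge, at +6 N. Opening in stages.

Emit:
{"op": "arm_command", "data": {"deltas": [{"xyz":[0,0,0],"turn":[0,0,0]},{"xyz":[0,0,0],"turn":[0,0,0]}], "gripper": 0.48}}

```text
clock: 28.15
eef_pos: [597.4, 47.6, 212.9]
eef_rot: [3.142, 0.0, 0.294]
wrist_force: [-0.8, -0.5, 1.1]
finger_gap: 49.3
```

Emit:
{"op": "arm_command", "data": {"deltas": [{"xyz":[0,0,-0.001],"turn":[0,0,0]},{"xyz":[0,0,0],"turn":[0,0,0]}], "gripper": 0.42}}

```text
clock: 28.4
eef_pos: [597.3, 47.8, 211.8]
eef_rot: [-3.141, 0.0, 0.294]
wrist_force: [-0.8, 0.4, -0.2]
finger_gap: 54.9
```

Emit:
{"op": "arm_command", "data": {"deltas": [{"xyz":[0,0,0],"turn":[0,0,0]},{"xyz":[0,0,0],"turn":[0,0,0]},{"xyz":[0,0,0],"turn":[0,0,0]},{"xyz":[0,0,0],"turn":[0,0,0]},{"xyz":[0,0,0],"turn":[0,0,0]}], "gripper": 0}}

```text
clock: 29.02
eef_pos: [597.4, 47.6, 212.0]
eef_rot: [3.142, 0.0, 0.294]
wrist_force: [-0.1, -0.4, 0.1]
finger_gap: 94.0
```

Emit:
{"op": "arm_command", "data": {"deltas": [{"xyz":[0,0,0.01],"turn":[0,0,0]},{"xyz":[0,0,0.025],"turn":[0,0,0]},{"xyz":[0,0,0.035],"turn":[0,0,0]},{"xyz":[0,0,0.03],"turn":[0,0,0]},{"xyz":[-0.02,0.04,0],"turn":[0,0,0]},{"xyz":[-0.03,0.05,0],"turn":[0,0,0]},{"xyz":[-0.03,0.05,0],"turn":[0,0,0]},{"xyz":[-0.02,0.04,0],"turn":[0,0,0]},{"xyz":[0,0,0],"turn":[0,0,0]}]}}

```text
clock: 30.15
eef_pos: [496.2, 229.8, 313.1]
eef_rot: [-3.141, -0.001, 0.297]
wrist_force: [-0.0, -0.0, -0.4]
finger_gap: 94.2
```

```bash
python3 - <<'E'
from ov import *
save("scene","t");save("top","t");print(read_state()["wrist_force"])
view("t","pics/t2.png",(255,170,335,285),(235,150,300,240),5)
E
```

```text
[ 1.21695111 -0.13897036 -0.45139215]
(575, 725, 3)
```

View pics/t2.png

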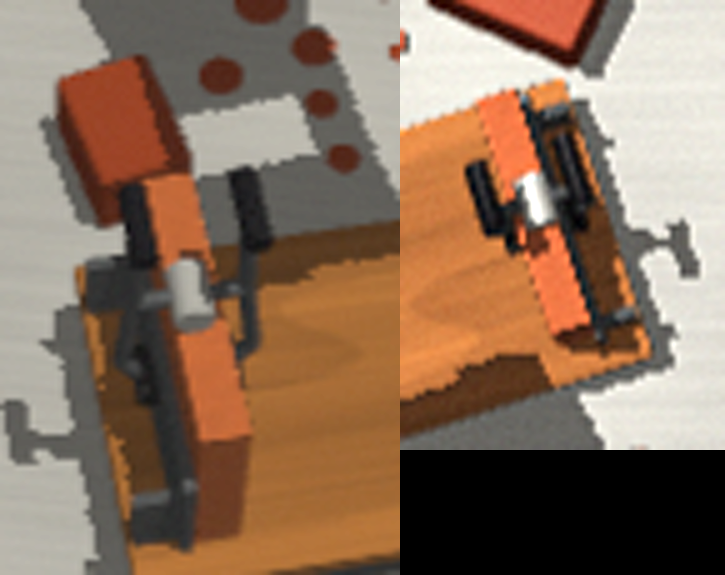

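View pics/t_top.png

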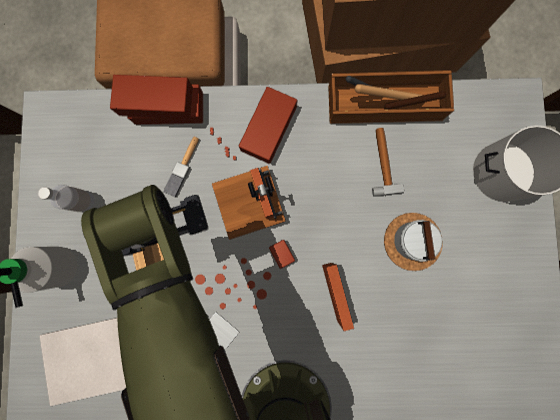

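View pics/t_scene.png

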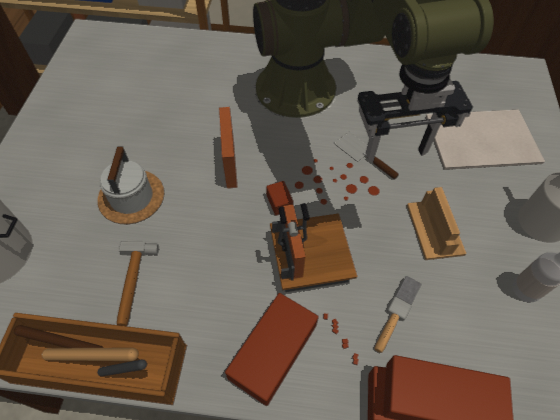

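Clamp, tile and canister all look right: canister on the mat (top (423,241)), clamp over the tile (top crop (535,200)). A numeric check of the clamp's centring and seating follows.

```bash
python3 - <<'E'
from ov import *
S=load("scene","t");T=load("top","t")
s=lambda u,v:(255+u/5-.4,170+v/5-.4); t=lambda u,v:(235+(u-400)/5-.4,150+v/5-.4)
a=.294
A=lambda w:(R(a).T@(w[:2]-np.array([580.9,95]))).round(1)
# pivot centre z159; tile top z150
print("scene pivot top",A(onz(S,*s(190,293),163)),"tile",[A(onz(S,*s(*p),150)) for p in[(143,178),(197,175),(250,437),(192,440)]])
print("top pivot",A(onz(T,*t(535,200),166)),"tile",[A(onz(T,*t(*p),150)) for p in[(478,102),(518,90),(590,322),(552,333)]])
print("handles",tri(T,t(481,198),S,s(250,210)),tri(T,t(572,170),S,s(137,225)))
print("handles stand",A(tri(T,t(481,198),S,s(250,210))[0]),A(tri(T,t(572,170),S,s(137,225))[0]))
im=cv2.imread("pics/t_scene.png")[190:280,265:320]
cv2.imwrite("pics/t5.png",cv2.convertScaleAbs(cv2.resize(im,None,fx=6.6,fy=6.6,interpolation=cv2.INTER_CUBIC),alpha=2.2))
E
```

```text
scene pivot top [  2.3 -49.3] tile [array([-65.7, -56.6]), array([-63.3, -33.2]), array([ 65.3, -36.2]), array([ 62.7, -59.6])]
top pivot [  2.7 -50.9] tile [array([ 63.9, -37.8]), array([ 63.5, -59.7]), array([-64.6, -58.5]), array([-64., -38.])]
handles (array([591.89530406,  69.80716892, 222.14007159]), np.float64(0.6180552867147915)) (array([604.64748945,  26.00247276, 222.31859107]), np.float64(0.7235387139084515))
handles stand [  3.2 -27.3] [  2.7 -72.9]
```

View pics/t5.png

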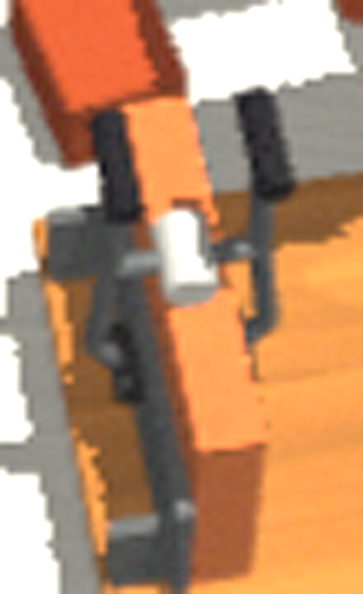

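```bash
python3 - <<'E'
from h import *
print(sign_off(), read_state()["clock"])
E
```

```text
the job is handed in; nothing more can be done
the job is handed in; nothing more can be done
```

I carried out all three parts in the order asked and handed the job in at about 30 s of the 72 s allowed. No verdict was reported.

- **Canister:** lifted by its handle and set down upright near the middle of the cork mat, with cork showing around its visible edge in both views.
- **Tile:** the smaller tile stands on its long edge on the stand. I pushed it gently until it touched the plate (about 13 N). The last views put it within 1 mm of centre along the plate and parallel to it.
- **Clamp:** its pin is seated on the tile's top edge, about 2.5 mm from the middle of the plate. One jaw is in front of the tile and the other behind the plate. The handles are about 58 mm over their outsides, which fits jaws closed on 28 mm.

Checks that disagreed:
- The two cameras differed by 1 to 4 mm, mostly in y. I settled the tile's place against the plate by touch.
- An automatic check of the tile's position in the top view failed because it picked up the wooden platform. I replaced it with corners picked by hand.
- The wrist force reached 24 N at one point, from the clamp handles rising as they were squeezed; lifting the clamp cleared it.

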